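# Fetch the birch half from behind the bench clutter and press it onto its spigot

### The job

Move the crock, the tin and the mallet out of the tray and stand them on the cork mat, so that you can reach the birch half boxed in behind them. Press that half, mouth down, over the spigot that fits it (the middle-sized of the three) until its rim sits fully home on the collar and the taper holds it. Then stand the crock, the tin and the mallet back upright, each where it stood in the tray at the start, and leave the bigger birch half on the bench alone.

Things in the scene. Friction and masses are not known exactly. Their poses are not given: they have to be found in the camera images.
- half: The turned birch half to fetch: a plain pale wooden cap, 56 mm across and 61 mm high, standing mouth down at the back of the tray; straight-sided to 38 mm height, domed and closed above, one thin dark line round it 10 mm above the rim, 60 g. Origin at the centre of its rim (underside), z up. Its bore opens downward: 44 mm at the rim, tapering to 37 mm at 36 mm depth.
- crock: Stoneware crock of dowel plugs, beige with a brown band: an upright cylinder 60 to 62 mm across and 104 mm high, about 0.42 kg. Origin at the centre of its underside, z up.
- tin: Finishing-oil tin, teal and silver with a black screw cap: body 58 mm across and 105 mm high, cap 34 mm across up to 132 mm, about 0.38 kg. Origin at the centre of its underside, z up.
- mallet: Carver's mallet standing on its head, handle up: round black rubber-faced head 66 mm across and 90 mm high, then a wooden handle 28 mm across along the same axis up to 236 mm, its knob end 31 mm across (grip it 165 to 210 mm up), about 0.45 kg. Origin at the centre of its underside, z up.
- tray: Plywood tray fixed to the bench, 190 mm (its x) by 290 mm (its y). Origin at the centre of its underside; floor 10 mm above that. Rim tops above the origin: back (+x, inner face at x = 85 mm) 46 mm, sides (inner faces 135 mm either way) 36 mm; front (-x) open. The half stands about 45 mm behind the centre; crock, tin and mallet stand left and right of it and in front of it, in any order.
- mat: Cork mat fixed to the bench on one side of the tray, 300 mm (its x) by 150 mm (its y) and 4 mm thick; the side area. Origin at the centre of its underside.
- spigot_small: Smallest of three upright spigots in a row, 100 mm apart along their own x, on a fixed 310 by 115 mm board, 22 mm high, on the other side of the tray: pale cork-faced slotted tapers on dark round collars. Origin at the centre of the spigot's underside on the board, z up. Collar 48 mm across, its top 30 mm above the origin; taper 35 mm across at the collar, 36 mm tall. Too thin for the half.
- spigot_middle: Middle spigot: fits the half. Origin as for the small one. Collar 58 mm across, top 30 mm above the origin; taper of six springy segments, 45.6 mm across at the collar, 39.6 mm 30 mm higher, chamfered tip 66 mm above the origin. Set on lightly, the half stops 6 to 8 mm above the collar; pushing with 7 to 12 N brings its rim onto the collar, a rigid stop; friction holds it.
- spigot_large: Largest spigot. Origin as for the small one. Collar 70 mm across with its top 30 mm above the origin; taper 58 mm across at the collar, 36 mm tall. Too thick for the half.
- big_half: A bigger birch half, 68 mm across and 74 mm high, standing mouth down on the open bench in front of the tray; not part of the job. Origin at the centre of its rim (underside).

How it is judged:
On the way, in this order (a step that is already met when the one before it is completed fails the run):
1. the crock, the tin and the mallet all stand on the cork mat (x of crock in the frame of mat between -0.145 and 0.145 m and y of crock in the frame of mat between -0.07 and 0.07 m and z of each of crock, tin, mallet in the frame of mat below 0.01 m and angle between each of crock, tin, mallet's own z axis and vertical below 0.1 rad and x of tin in the frame of mat between -0.145 and 0.145 m and y of tin in the frame of mat between -0.07 and 0.07 m and x of mallet in the frame of mat between -0.145 and 0.145 m and y of mallet in the frame of mat between -0.07 and 0.07 m), for 0.2 s.
2. the birch half is pressed home on the middle spigot (z of half in the frame of spigot_middle below 0.0325 m and horizontal distance between half and spigot_middle below 0.003 m and angle between half's own z axis and vertical below 0.06 rad), for 0.2 s.
At the end, for the whole second after the job is handed in: The birch half sits on the middle spigot with its rim within 2.5 mm of the collar, upright and let go; the crock, the tin and the mallet each stand upright within 15 mm of where they stood at the start; everything is at rest (all of step 2 and linear speed of each of half, crock, tin, mallet below 0.02 m/s and distance of each of crock, tin, mallet from where it was at the start of the episode below 0.015 m and angle between each of crock, tin, mallet's own z axis and vertical below 0.1 rad); the robot touches nothing.
It fails at once if the bigger birch half is shoved more than 20 mm or knocked over (distance of big_half from where it was at the start of the episode above 0.02 m or angle between big_half's own z axis and vertical above 0.3 rad).
It fails at once if the crock, the tin or the mallet is tipped over (angle between any of crock, tin, mallet's own z axis and vertical above 0.6 rad).
It also fails if it takes over 144 s, if anything falls off the work surface, if the arm or the gripper's body presses on something with over 40 N, if the wrist force passes 120 N, or if a joint passes its speed limit or range.

### The arm

A 6-joint arm with a two-finger parallel gripper is mounted at the origin on the work surface. World frame = base frame: x ahead of the robot, y to its left, z up, the work surface at z = 0. Lengths are in m, angles in rad, forces in N, time in s.
With the tool pointing down it reaches from about 0.275 to 0.825 m from the base axis. Payload 5.2 kg.
Tool frame: the origin (TCP) lies at the very end of the fingers, on their centre line; the grasp point (between the pads) lies 19 mm behind it; z points along the fingers, x is the direction in which the jaws open and shut, and the axes are right-handed (so a half turn about z gives the same grasp; the last joint's range is limited). The gripper opens to 93 mm and grips with 3 to 60 N. Pads are 15 mm wide; open, the fingers measure 128 mm over their backs; the gripper's body (75 mm by 188 mm) begins 65 mm behind the grasp point.
Start: joints at [1.143, 0.259, 1.535, -0, 1.348, -0.203], TCP at [0.123, 0.536, 0.219] pointing down, gripper open.
Joint ranges: [-3.14, 3.14], [-0.91, 2.08], [0.19, 2.58], [-1.22, 4.36], [0.22, 2.71], [-3.12, 3.12]. Speed limits (rad/s): [2.57, 2.57, 3.14, 3.14, 3.14, 3.14].

### API

Orientations are given as a 3x3 rotation matrix whose columns are the frame's x, y, z axes.
In Python, from cell import manip gives the robot as it stands. The module is installed in compiled form; this text tells all that it offers.
- The arm moves only by the tool move_arm, never from a script. Its argument "rows" is a list of rows, each an object with "rotation": the turn, a rotation vector about the tool's x, y, z in rad, a list of three; "translation": the shift along the tool's x, y, z in mm, a list of three; "hand": the gripper command: -1 is shut, 1 is fully open, values between are in proportion. In form: [{"rotation": [ax, ay, az], "translation": [dx, dy, dz], "hand": hand}, ...]. A call has 1 to 8 rows; each row shifts and turns the commanded pose from where the row before left it, along the tool's axes as they then stand; what a row does not reach is not made up. A row lasts 1/12 s, in which the tool goes at most 41.7 mm and 7.16 degrees, less where a joint would pass 70% of its speed; a pose out of reach is approached as far as the arm can. A call is refused whole if a number of a shift passes 41.7 or a number of a turn 0.125, either way. A call with a gripper value outside its range is refused whole. The fingers move at their own pace and stop on an object; "newtons" is the grip in N (left out, the last holds). Time passes only in rows, so rows that do not move let the fingers close. It gives the time, the measured TCP pose, the force and the opening at its end, in the units of the state.
- manip.read_state(): the state, without advancing time (a new reading comes with each control period).
- manip.grab_frame(name): name is "scene" or "side" or "wrist"; returns the picture (384x512x3 uint8, red, green, blue); there is no depth.
- manip.camera_info(name): a dict with "camera_matrix" (3x3 intrinsics, pixels), "world_to_cam" (4x4, takes a point from world to camera coordinates); the wrist camera has in their place "mount" (4x4, takes a point from camera to tool coordinates, whose origin is the TCP and whose axes are the tool frame's). Camera axes: x right, y up, looking along -z (the intrinsics and any distortion apply to the point x, -y, -z); pixel columns grow to the right and rows downward; lengths in m; the calibration is good to about 2 mm. A picture is of the moment at which its call begins: read the wrist's pose just before it. camera_info takes no time and is no camera call.
- manip.job_done(): hands the job in, once; it reports no verdict.
The state is a dict: "time_s": time; "joint_pos": joint angles; "qd": joint speeds; "tau": joint torques, N m; "position": TCP position; "ee_rot": TCP orientation; "force": force on the tool from outside, world axes, zero at the start; "ft_torque": the same for the moment, N m; "opening": opening from 0.0 (shut) to 1.0 (fully open).
Only numpy, scipy, OpenCV 4.12 (cv2) and the standard library are available. Lean on these libraries where they do the work, as an engineer would, in place of code of your own. Each camera call takes 0.05 s, during which the arm holds its last target.

## Working session

There is one attempt and no reset: what is moved stays moved. The work goes in short steps, Python scripts to look and compute and a tool call to move; the robot and the scene stay as the last step left them, time stands still between calls to the robot, and variables do not carry over. Pictures are saved under pics/ and viewed, and the job is handed in when it is done.

Besides the shell and the picture viewer there is one more tool, called after ">>>" as a command line: name --argument value ..., lists and objects as JSON in quotes. move_arm: Moves the arm, as the interface text tells. Its arguments: {"type":"object","properties":{"rows":{"type":"array"},"newtons":{"type":"number"}},"required":["rows"]}

```bash
mkdir -p pics; python3 - <<'E'
from cell import manip
import cv2,numpy as np
s=manip.read_state()
print({k:np.round(v,3).tolist() for k,v in s.items()})
for n in ["scene","side","wrist"]:
    im=manip.grab_frame(n); cv2.imwrite(f"pics/{n}0.png",im[:,:,::-1])
    print(n,{k:np.round(v,4).tolist() if not isinstance(v,str) else v for k,v in manip.camera_info(n).items()})
E
```

```text
{'time_s': 0.0, 'joint_pos': [1.143, 0.259, 1.536, -0.0, 1.348, -0.203], 'qd': [-0.0, -0.001, 0.0, 0.0, 0.001, 0.001], 'tau': [-0.001, -43.729, -28.4, 0.072, 0.041, -0.0], 'position': [0.122, 0.536, 0.218], 'ee_rot': [[0.223, 0.975, -0.001], [0.975, -0.223, -0.002], [-0.002, -0.0, -1.0]], 'force': [0.591, 0.969, -0.064], 'ft_torque': [0.005, 0.008, -0.01], 'opening': 0.998}
scene {'camera_matrix': [[364.1088, 0.0, 254.6648], [0.0, 364.1088, 193.6975], [0.0, 0.0, 1.0]], 'world_to_cam': [[-0.4813, 0.8765, 0.009, 0.2477], [-0.4968, -0.2813, 0.821, 0.1991], [0.7222, 0.3907, 0.5708, -1.3608], [0.0, 0.0, 0.0, 1.0]]}
side {'camera_matrix': [[488.9977, 0.0, 246.333], [0.0, 488.9977, 198.3292], [0.0, 0.0, 1.0]], 'world_to_cam': [[0.7265, -0.6871, -0.0112, -0.4001], [0.5196, 0.5386, 0.6633, -0.3132], [-0.4497, -0.4876, 0.7483, -0.9442], [0.0, 0.0, 0.0, 1.0]]}
wrist {'camera_matrix': [[325.4185, 0.0, 258.0282], [0.0, 325.4185, 193.9402], [0.0, 0.0, 1.0]], 'mount': [[1.0, -0.0004, 0.0005, -0.0008], [-0.0002, -0.9614, -0.2753, -0.0764], [0.0006, 0.2753, -0.9614, -0.1653], [0.0, 0.0, 0.0, 1.0]]}
```

View pics/scene0.png

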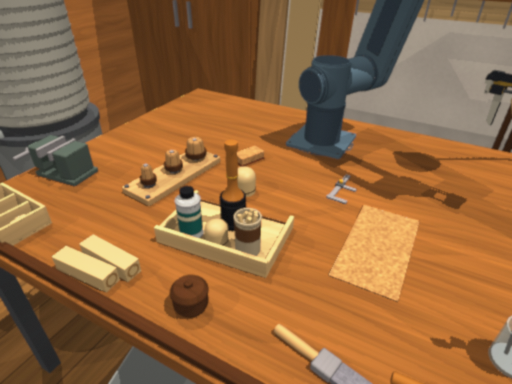

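View pics/side0.png

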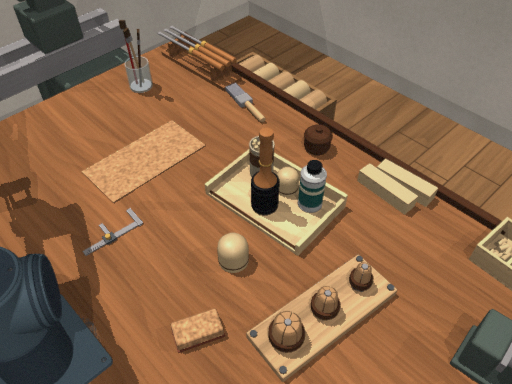

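View pics/wrist0.png

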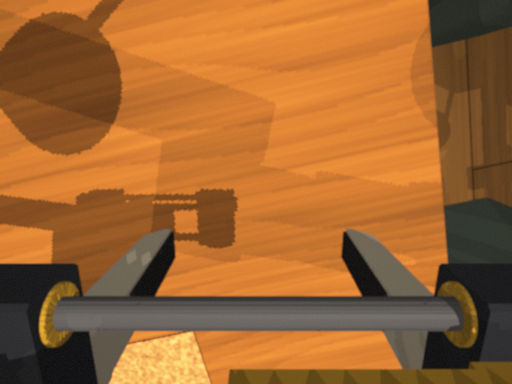

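The scene picture shows the tray mid-bench, with the tin at about (188,212), the half at (215,230), the crock at (248,230), the mallet at (232,190) and the mat at (375,250). The big half is at (246,180), and the spigots are at (147,175), (172,160) and (196,147). I'll zoom in to get pixel positions.

```bash
cat > h.py <<'E'
import numpy as np,cv2
from cell import manip
def cam(n):
    c=manip.camera_info(n); K=np.array(c["camera_matrix"])
    if n=="wrist":
        s=manip.read_state(); T=np.eye(4);T[:3,:3]=s["ee_rot"];T[:3,3]=s["position"]
        W=np.linalg.inv(T@np.array(c["mount"]))
    else: W=np.array(c["world_to_cam"])
    return K,W,c
def ray(K,W,uv):
    p=np.linalg.inv(K)@np.array([uv[0],uv[1],1.]); d=np.array([p[0],-p[1],-p[2]])
    R=W[:3,:3]; return -R.T@W[:3,3], R.T@d
def onz(cw,uv,z):
    o,d=ray(cw[0],cw[1],uv); return o+d*(z-o[2])/d[2]
def proj(cw,P):
    p=cw[1][:3,:3]@np.array(P)+cw[1][:3,3]; q=cw[0]@np.array([p[0],-p[1],-p[2]]); return q[:2]/q[2]
def tri(c1,u1,c2,u2):
    o1,d1=ray(c1[0],c1[1],u1);o2,d2=ray(c2[0],c2[1],u2)
    d1/=np.linalg.norm(d1);d2/=np.linalg.norm(d2)
    A=np.stack([d1,-d2],1);t=np.linalg.lstsq(A,o2-o1,rcond=None)[0]
    a=o1+t[0]*d1;b=o2+t[1]*d2
    return (a+b)/2,np.linalg.norm(a-b)
E
python3 - <<'E'
import cv2
from h import *
for n in["scene","side"]: print(cam(n)[2].keys())
a=cv2.imread("pics/scene0.png")[125:275,120:300]; cv2.imwrite("pics/sc1.png",cv2.resize(a,None,fx=4,fy=4,interpolation=cv2.INTER_CUBIC))
a=cv2.imread("pics/side0.png")[120:250,195:355]; cv2.imwrite("pics/si1.png",cv2.resize(a,None,fx=4.5,fy=4.5,interpolation=cv2.INTER_CUBIC))
a=cv2.imread("pics/side0.png")[225:384,200:400]; cv2.imwrite("pics/si2.png",cv2.resize(a,None,fx=3.5,fy=3.5,interpolation=cv2.INTER_CUBIC))
E
```

```text
dict_keys(['camera_matrix', 'world_to_cam'])
dict_keys(['camera_matrix', 'world_to_cam'])
```

View pics/sc1.png

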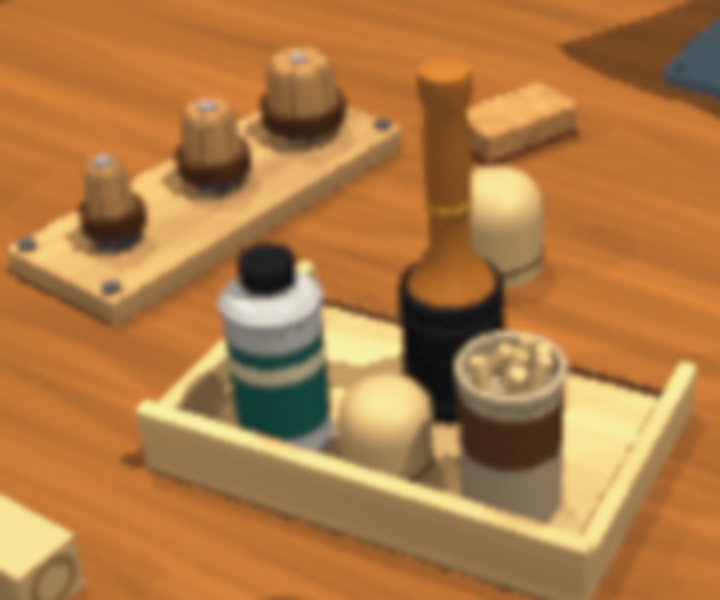

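View pics/si1.png

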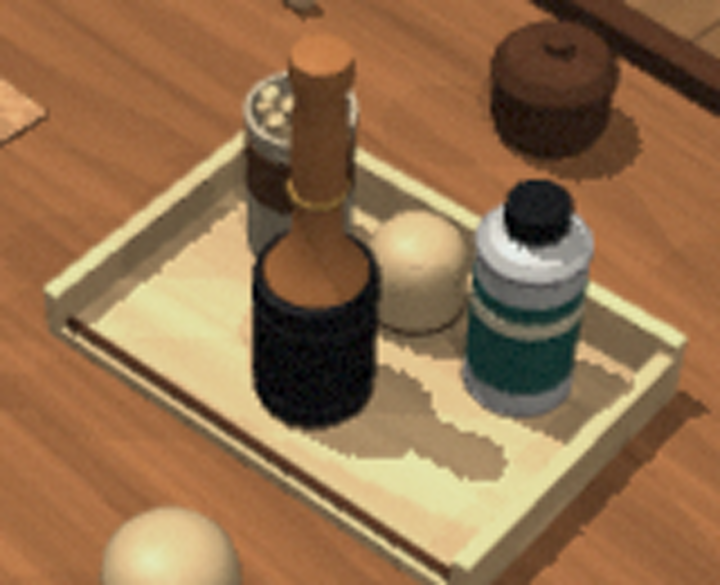

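View pics/si2.png

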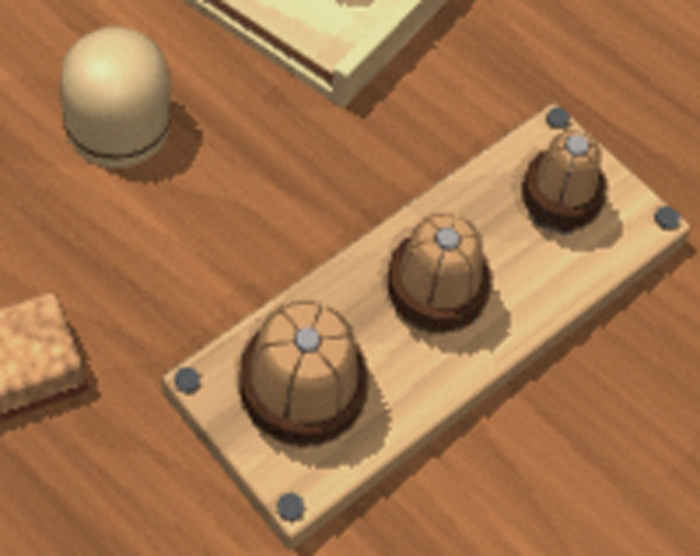

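```bash
python3 - <<'E'
from h import *
a=cam("scene");b=cam("side")
S=lambda x,y:((x)/4+120-.4,(y)/4+125-.4)
D=lambda x,y:(x/4.5+195-.4,y/4.5+120-.4)
G=lambda x,y:(x/3.5+200-.4,y/3.5+225-.4)
for n,u,v in [("tin .142",S(267,256),D(540,194)),("mallet .246",S(445,72),D(322,52)),("crock .114",S(510,362),D(302,112)),
 ("small .088",S(103,160),G(577,145)),("mid .088",S(207,105),G(448,238)),("large",S(298,57),G(308,340)),
 ("trayL front corner",S(688,370),D(50,292)),("trayRback",S(148,408),D(683,342)),("trayLback",S(590,550),D(245,135))]:
    p,e=tri(a,u,b,v); print(n,p.round(4),round(e,4))
im=cv2.imread("pics/side0.png");
for uv in [(84,168),(178,124),(204,150),(108,197)]: print("mat",onz(b,uv,.004).round(3))
for uv in [(366,207),(418,222),(398,297),(333,275)]: print("mat",onz(a,uv,.004).round(3))
print("bighalf",onz(b,(233,266),0),tri(a,(246.5,167),b,(232,235)))
E
```

```text
tin .142 [ 0.6703 -0.0956  0.1445] 0.0027
mallet .246 [ 0.587  -0.0241  0.2423] 0.0019
crock .114 [0.6527 0.0541 0.1131] 0.0028
small .088 [ 0.5667 -0.3254  0.0891] 0.0018
mid .088 [ 0.4673 -0.314   0.0896] 0.0022
large [ 0.3681 -0.3031  0.0895] 0.0019
trayL front corner [0.5149 0.1072 0.0331] 0.0001
trayRback [ 0.723  -0.1588  0.0442] 0.0064
trayLback [0.6817 0.1249 0.0296] 0.0039
mat [0.339 0.398 0.004]
mat [0.628 0.367 0.004]
mat [0.611 0.231 0.004]
mat [0.328 0.266 0.004]
mat [0.337 0.256 0.004]
mat [0.335 0.394 0.004]
mat [0.616 0.396 0.004]
mat [0.624 0.258 0.004]
bighalf [ 4.16566823e-01 -9.88294251e-02  1.11022302e-16] (array([ 0.43057084, -0.07812142,  0.08243528]), np.float64(0.008436612037327934))
```

The triangulated heights match the given sizes to about 5 mm. Next I'll move to an overhead wrist view of the tray to refine the positions.

>>> move_arm --rows '[{"rotation": [0,0,-0.1125],"translation": [0,0,-38],"hand": 1},{"rotation": [0,0,-0.1125],"translation": [0,0,-38],"hand": 1},{"rotation": [0,0,0],"translation": [-34,23,-6],"hand": 1},{"rotation": [0,0,0],"translation": [-34,23,-6],"hand": 1},{"rotation": [0,0,0],"translation": [-34,23,-6],"hand": 1},{"rotation": [0,0,0],"translation": [-34,23,-6],"hand": 1},{"rotation": [0,0,0],"translation": [-34,23,-6],"hand": 1},{"rotation": [0,0,0],"translation": [-34,23,0],"hand": 1}]'

```text
time_s: 0.82
position: [0.2613, 0.3308, 0.3257]
ee_rot: [[-0.001, 1.0, 0.002], [1.0, 0.001, 0.001], [0.001, 0.002, -1.0]]
force: [1.2, 0.3, 0.3]
opening: 0.998
```

>>> move_arm --rows '[{"rotation": [0,0,0],"translation": [-34,23,0],"hand": 1},{"rotation": [0,0,0],"translation": [-34,23,0],"hand": 1},{"rotation": [0,0,0],"translation": [-34,23,0],"hand": 1},{"rotation": [0,0,0],"translation": [-34,23,0],"hand": 1},{"rotation": [0,0,0],"translation": [-34,23,0],"hand": 1},{"rotation": [0,0,0],"translation": [-34,23,0],"hand": 1},{"rotation": [0,0,0],"translation": [-34,23,0],"hand": 1},{"rotation": [0,0,0],"translation": [0,0,0],"hand": 1}]'

```text
time_s: 1.48
position: [0.425, 0.0884, 0.3239]
ee_rot: [[0.007, 1.0, 0.0], [1.0, -0.007, -0.003], [-0.003, 0.0, -1.0]]
force: [0.3, 0.9, 0.4]
opening: 1.004
```

>>> move_arm --rows '[{"rotation": [0,0,0],"translation": [-27,18,0],"hand": 1},{"rotation": [0,0,0],"translation": [-27,18,0],"hand": 1},{"rotation": [0,0,0],"translation": [-27,18,0],"hand": 1},{"rotation": [0,0,0],"translation": [-27,18,0],"hand": 1},{"rotation": [0,0,0],"translation": [0,0,0],"hand": 1},{"rotation": [0,0,0],"translation": [0,0,0],"hand": 1},{"rotation": [0,0,0],"translation": [0,0,0],"hand": 1}]'

```text
time_s: 2.07
position: [0.4931, -0.0131, 0.3243]
ee_rot: [[0.0, 1.0, -0.001], [1.0, -0.0, 0.001], [0.001, -0.001, -1.0]]
force: [0.1, -1.0, 0.4]
opening: 1.002
```

```bash
python3 - <<'E'
from h import *
s=manip.read_state(); c=cam("wrist"); im=manip.grab_frame("wrist")[:,:,::-1].copy()
cv2.imwrite("pics/w1.png",im); np.savez("w1.npz",K=c[0],W=c[1])
print(s["position"],s["qd"])
cv2.imwrite("pics/w1b.png",cv2.resize(im,None,fx=1.56,fy=1.56,interpolation=cv2.INTER_CUBIC))
E
```

```text
[ 0.49314298 -0.01307912  0.32427094] [ 0.01966253 -0.01794137  0.00633505 -0.00090916 -0.00326869 -0.00225077]
```

View pics/w1b.png

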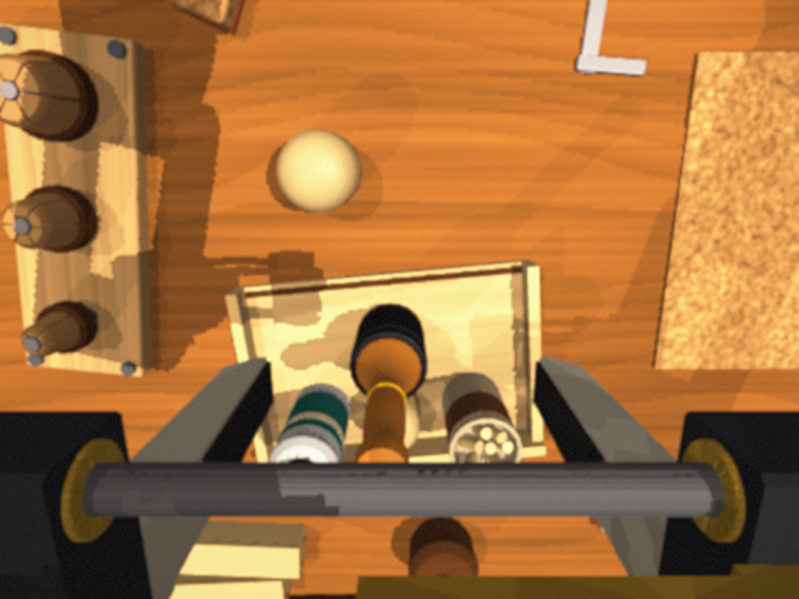

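The image's up direction points towards the robot, and the fingers hide the back of the tray. I'll move 110 mm further out.

>>> move_arm --rows '[{"rotation": [0,0,0],"translation": [0,28,0],"hand": 1},{"rotation": [0,0,0],"translation": [0,28,0],"hand": 1},{"rotation": [0,0,0],"translation": [0,28,0],"hand": 1},{"rotation": [0,0,0],"translation": [0,28,0],"hand": 1},{"rotation": [0,0,0],"translation": [0,0,0],"hand": 1},{"rotation": [0,0,0],"translation": [0,0,0],"hand": 1},{"rotation": [0,0,0],"translation": [0,0,0],"hand": 1}]'

```text
time_s: 2.7
position: [0.6047, -0.0125, 0.3247]
ee_rot: [[-0.002, 1.0, -0.001], [1.0, 0.002, 0.0], [0.0, -0.001, -1.0]]
force: [-0.6, 0.3, 0.7]
opening: 0.999
```

```bash
cat > snap.py <<'E'
import sys
from h import *
n=sys.argv[1]
s=manip.read_state(); c=cam("wrist"); im=manip.grab_frame("wrist")[:,:,::-1].copy()
cv2.imwrite(f"pics/{n}.png",im); np.savez(f"{n}.npz",K=c[0],W=c[1])
print(s["position"].round(4) if hasattr(s["position"],'round') else s["position"])
cv2.imwrite(f"pics/{n}b.png",cv2.resize(im,None,fx=1.5625,fy=1.5625,interpolation=cv2.INTER_CUBIC))
E
python3 snap.py w2
```

```text
[ 0.6047 -0.0125  0.3247]
```

View pics/w2b.png

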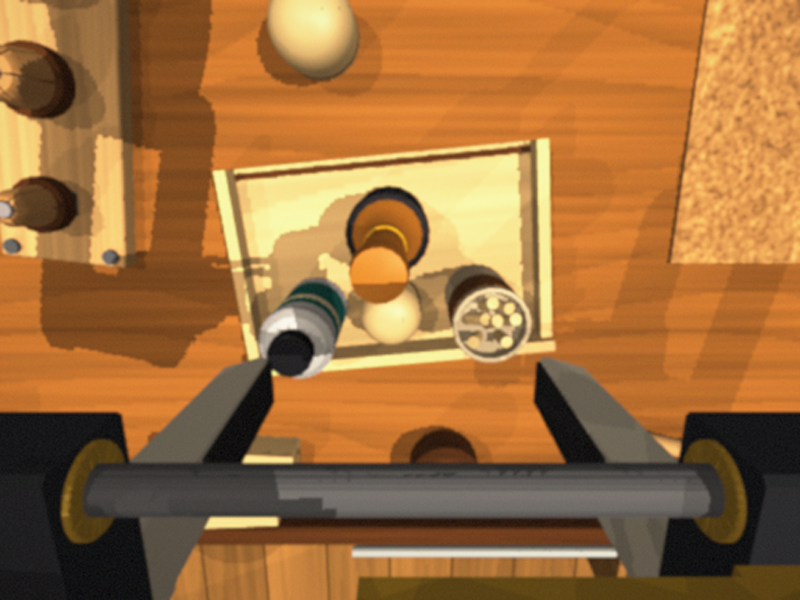

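The wrist picture shows the crock top at about (490,325), the tin cap at (291,352), the mallet knob at (380,275), and the half dome behind it around (391,312).

```bash
python3 - <<'E'
from h import *
z=np.load("w2.npz"); c=(z["K"],z["W"]); f=lambda x,y:(x/1.5625-.2,y/1.5625-.2)
print("crock",onz(c,f(490.5,325),.114).round(4)); print("tin",onz(c,f(291,352.5),.142).round(4)); print("mallet",onz(c,f(380,275),.246).round(4))
for p in [(421,310),(360,312),(391,343)]: print("half edge z.055",onz(c,f(*p),.05).round(4))
z=np.load("w1.npz"); c=(z["K"],z["W"])
print("tray rim: ");
for p in [(240,290),(525,263)]: print(onz(c,f(*p),.02).round(4))
print("mid spig tip",onz(c,f(22,226),.088),"large",onz(c,f(8,90),.088),"small",onz(c,f(33,344),.088))
for p in [(697,52),(656,368)]: print("mat",onz(c,f(*p),.004).round(4))
E
```

```text
crock [0.6529 0.0544 0.114 ]
tin [ 0.6651 -0.0956  0.142 ]
mallet [ 0.5834 -0.025   0.246 ]
half edge z.055 [0.66   0.0025 0.05  ]
half edge z.055 [ 0.662  -0.0527  0.05  ]
half edge z.055 [ 0.6918 -0.0248  0.05  ]
tray rim: 
[ 0.5373 -0.1697  0.02  ]
[0.5111 0.1003 0.02  ]
mid spig tip [ 0.46786624 -0.31410804  0.088     ] large [ 0.36845011 -0.30395948  0.088     ] small [ 0.56668281 -0.32515905  0.088     ]
mat [0.3275 0.2417 0.004 ]
mat [0.6243 0.2464 0.004 ]
```

The measurements agree across views to about 4 mm. I'll take the mallet first, going down to TCP z 0.178.

>>> move_arm --rows '[{"rotation": [0,0,0],"translation": [-6,-10,0],"hand": 1},{"rotation": [0,0,0],"translation": [-6,-10,0],"hand": 1},{"rotation": [0,0,0],"translation": [0,0,35],"hand": 1},{"rotation": [0,0,0],"translation": [0,0,35],"hand": 1},{"rotation": [0,0,0],"translation": [0,0,35],"hand": 1},{"rotation": [0,0,0],"translation": [0,0,27],"hand": 1},{"rotation": [0,0,0],"translation": [0,0,15],"hand": 1},{"rotation": [0,0,0],"translation": [0,0,0],"hand": 1}]'

```text
time_s: 3.42
position: [0.5822, -0.0248, 0.1746]
ee_rot: [[-0.0, 1.0, -0.006], [1.0, 0.0, 0.002], [0.002, -0.006, -1.0]]
force: [0.1, -0.2, -0.2]
opening: 0.996
```

>>> move_arm --newtons 40 --rows '[{"rotation": [0,0,0],"translation": [0,0,0],"hand": -1},{"rotation": [0,0,0],"translation": [0,0,0],"hand": -1},{"rotation": [0,0,0],"translation": [0,0,0],"hand": -1},{"rotation": [0,0,0],"translation": [0,0,0],"hand": -1},{"rotation": [0,0,0],"translation": [0,0,0],"hand": -1},{"rotation": [0,0,0],"translation": [0,0,0],"hand": -1},{"rotation": [0,0,0],"translation": [0,0,0],"hand": -1},{"rotation": [0,0,0],"translation": [0,0,0],"hand": -1}]'

```text
time_s: 4.08
position: [0.5858, -0.0258, 0.1778]
ee_rot: [[-0.0, 1.0, 0.0], [1.0, 0.0, -0.0], [-0.0, 0.0, -1.0]]
force: [1.2, 0.8, 0.1]
opening: 0.476
```

>>> move_arm --rows '[{"rotation": [0,0,0],"translation": [0,0,0],"hand": -1},{"rotation": [0,0,0],"translation": [0,0,0],"hand": -1},{"rotation": [0,0,0],"translation": [0,0,0],"hand": -1},{"rotation": [0,0,0],"translation": [0,0,0],"hand": -1},{"rotation": [0,0,0],"translation": [0,0,0],"hand": -1},{"rotation": [0,0,0],"translation": [0,0,0],"hand": -1},{"rotation": [0,0,0],"translation": [0,0,-10],"hand": -1},{"rotation": [0,0,0],"translation": [0,0,0],"hand": -1}]'

```text
time_s: 4.75
position: [0.5858, -0.0259, 0.1887]
ee_rot: [[-0.0, 1.0, 0.0], [1.0, 0.0, -0.0], [-0.0, 0.0, -1.0]]
force: [-0.2, 1.1, -3.8]
opening: 0.323
```

>>> move_arm --newtons 50 --rows '[{"rotation": [0,0,0],"translation": [0,0,-15],"hand": -1},{"rotation": [0,0,0],"translation": [0,0,-30],"hand": -1},{"rotation": [0,0,0],"translation": [0,0,-35],"hand": -1},{"rotation": [0,0,0],"translation": [10,-3,-28],"hand": -1},{"rotation": [0,0,0],"translation": [20,-3,-5],"hand": -1},{"rotation": [0,0,0],"translation": [30,0,0],"hand": -1},{"rotation": [0,0,0],"translation": [36,0,0],"hand": -1},{"rotation": [0,0,0],"translation": [36,0,0],"hand": -1}]'

```text
time_s: 5.42
position: [0.5794, 0.1069, 0.3009]
ee_rot: [[0.002, 1.0, 0.0], [1.0, -0.002, -0.0], [-0.0, 0.0, -1.0]]
force: [1.2, 0.5, -4.0]
opening: 0.327
```

>>> move_arm --rows '[{"rotation": [0,0,0],"translation": [36,0,0],"hand": -1},{"rotation": [0,0,0],"translation": [36,0,0],"hand": -1},{"rotation": [0,0,0],"translation": [36,0,0],"hand": -1},{"rotation": [0,0,0],"translation": [36,0,0],"hand": -1},{"rotation": [0,0,0],"translation": [36,0,15],"hand": -1},{"rotation": [0,0,0],"translation": [24,0,25],"hand": -1},{"rotation": [0,0,0],"translation": [10,0,30],"hand": -1},{"rotation": [0,0,0],"translation": [0,0,25],"hand": -1}]'

```text
time_s: 6.08
position: [0.5784, 0.3235, 0.2034]
ee_rot: [[-0.004, 1.0, -0.001], [1.0, 0.004, 0.001], [0.001, -0.001, -1.0]]
force: [-0.5, -0.3, -4.9]
opening: 0.319
```

>>> move_arm --rows '[{"rotation": [0,0,0],"translation": [0,0,0],"hand": -1},{"rotation": [0,0,0],"translation": [0,0,0],"hand": -1},{"rotation": [0,0,0],"translation": [0,0,0],"hand": -1},{"rotation": [0,0,0],"translation": [0,0,0],"hand": -1}]'

```text
time_s: 6.42
position: [0.5813, 0.3201, 0.2084]
ee_rot: [[0.001, 1.0, 0.004], [1.0, -0.001, 0.001], [0.001, 0.004, -1.0]]
force: [0.1, 0.2, -3.9]
opening: 0.322
```

>>> move_arm --rows '[{"rotation": [0,0,0],"translation": [0,0,16],"hand": -1},{"rotation": [0,0,0],"translation": [0,0,12],"hand": -1},{"rotation": [0,0,0],"translation": [0,0,4],"hand": -1},{"rotation": [0,0,0],"translation": [0,0,2],"hand": -1},{"rotation": [0,0,0],"translation": [0,0,1],"hand": -1},{"rotation": [0,0,0],"translation": [0,0,0],"hand": -1},{"rotation": [0,0,0],"translation": [0,0,0],"hand": -1}]'

```text
time_s: 7.0
position: [0.58, 0.3202, 0.1719]
ee_rot: [[-0.0, 1.0, 0.001], [1.0, 0.0, 0.0], [0.0, 0.001, -1.0]]
force: [-0.1, -1.6, 0.9]
opening: 0.321
```

>>> move_arm --rows '[{"rotation": [0,0,0],"translation": [0,0,0],"hand": 1},{"rotation": [0,0,0],"translation": [0,0,0],"hand": 1},{"rotation": [0,0,0],"translation": [0,0,0],"hand": 1},{"rotation": [0,0,0],"translation": [0,0,0],"hand": 1},{"rotation": [0,0,0],"translation": [0,0,-15],"hand": 1},{"rotation": [0,0,0],"translation": [0,0,-35],"hand": 1},{"rotation": [0,0,0],"translation": [0,0,-35],"hand": 1},{"rotation": [0,0,0],"translation": [0,0,-15],"hand": 1}]'

```text
time_s: 7.67
position: [0.5811, 0.321, 0.2759]
ee_rot: [[-0.0, 1.0, 0.006], [1.0, 0.0, 0.002], [0.002, 0.006, -1.0]]
force: [-0.3, 0.7, 1.6]
opening: 0.848
```

>>> move_arm --rows '[{"rotation": [0,0,0],"translation": [-30,6,0],"hand": 1},{"rotation": [0,0,0],"translation": [-38,8,0],"hand": 1},{"rotation": [0,0,0],"translation": [-38,8,0],"hand": 1},{"rotation": [0,0,0],"translation": [-38,8,0],"hand": 1},{"rotation": [0,0,0],"translation": [-38,8,0],"hand": 1},{"rotation": [0,0,0],"translation": [-38,8,0],"hand": 1},{"rotation": [0,0,0],"translation": [-38,8,0],"hand": 1},{"rotation": [0,0,0],"translation": [-38,8,0],"hand": 1}]'

```text
time_s: 8.33
position: [0.6419, 0.0225, 0.2709]
ee_rot: [[-0.0, 1.0, 0.001], [1.0, 0.0, 0.0], [0.0, 0.001, -1.0]]
force: [1.1, 0.1, 0.4]
opening: 0.999
```

>>> move_arm --rows '[{"rotation": [0,0,0],"translation": [-38,8,0],"hand": 1},{"rotation": [0,0,0],"translation": [-38,8,0],"hand": 1},{"rotation": [0,0,0],"translation": [-30,6,0],"hand": 1},{"rotation": [0,0,0],"translation": [-12,4,0],"hand": 1},{"rotation": [0,0,0],"translation": [0,0,20],"hand": 1},{"rotation": [0,0,0],"translation": [0,0,20],"hand": 1},{"rotation": [0,0,0],"translation": [0,0,0],"hand": 1},{"rotation": [0,0,0],"translation": [0,0,0],"hand": 1}]'

```text
time_s: 9.0
position: [0.6671, -0.0929, 0.2296]
ee_rot: [[-0.001, 1.0, -0.003], [1.0, 0.001, 0.001], [0.001, -0.003, -1.0]]
force: [0.6, 0.5, 0.5]
opening: 1.001
```

>>> move_arm --rows '[{"rotation": [0,0,0],"translation": [-2,0,35],"hand": 1},{"rotation": [0,0,0],"translation": [0,0,35],"hand": 1},{"rotation": [0,0,0],"translation": [0,0,35],"hand": 1},{"rotation": [0,0,0],"translation": [0,0,28],"hand": 1},{"rotation": [0,0,0],"translation": [0,0,13],"hand": 1},{"rotation": [0,0,0],"translation": [0,0,6],"hand": 1},{"rotation": [0,0,0],"translation": [0,0,0],"hand": 1},{"rotation": [0,0,0],"translation": [0,0,0],"hand": 1}]'

```text
time_s: 9.67
position: [0.669, -0.0956, 0.0805]
ee_rot: [[-0.001, 1.0, 0.003], [1.0, 0.001, -0.001], [-0.001, 0.003, -1.0]]
force: [0.5, -0.3, 0.5]
opening: 0.999
```

>>> move_arm --newtons 40 --rows '[{"rotation": [0,0,0],"translation": [0,0,0],"hand": -1},{"rotation": [0,0,0],"translation": [0,0,0],"hand": -1},{"rotation": [0,0,0],"translation": [0,0,0],"hand": -1},{"rotation": [0,0,0],"translation": [0,0,0],"hand": -1},{"rotation": [0,0,0],"translation": [0,0,0],"hand": -1},{"rotation": [0,0,0],"translation": [0,0,0],"hand": -1},{"rotation": [0,0,0],"translation": [0,0,0],"hand": -1},{"rotation": [0,0,0],"translation": [0,0,0],"hand": -1}]'

```text
time_s: 10.33
position: [0.6679, -0.096, 0.079]
ee_rot: [[-0.0, 1.0, 0.0], [1.0, 0.0, -0.0], [-0.0, 0.0, -1.0]]
force: [0.2, -0.6, 2.6]
opening: 0.619
```

>>> move_arm --newtons 50 --rows '[{"rotation": [0,0,0],"translation": [0,0,-12],"hand": -1},{"rotation": [0,0,0],"translation": [0,0,-28],"hand": -1},{"rotation": [0,0,0],"translation": [0,-10,-32],"hand": -1},{"rotation": [0,0,0],"translation": [0,-25,-20],"hand": -1},{"rotation": [0,0,0],"translation": [0,-36,-8],"hand": -1},{"rotation": [0,0,0],"translation": [0,-36,0],"hand": -1},{"rotation": [0,0,0],"translation": [10,-34,0],"hand": -1},{"rotation": [0,0,0],"translation": [24,-26,0],"hand": -1}]'

```text
time_s: 11.0
position: [0.4978, -0.063, 0.1787]
ee_rot: [[0.002, 1.0, -0.002], [1.0, -0.002, -0.001], [-0.001, -0.002, -1.0]]
force: [-0.5, 1.6, -3.8]
opening: 0.619
```

>>> move_arm --rows '[{"rotation": [0,0,0],"translation": [32,-18,0],"hand": -1},{"rotation": [0,0,0],"translation": [36,-7,0],"hand": -1},{"rotation": [0,0,0],"translation": [36,0,0],"hand": -1},{"rotation": [0,0,0],"translation": [36,0,0],"hand": -1},{"rotation": [0,0,0],"translation": [36,0,0],"hand": -1},{"rotation": [0,0,0],"translation": [36,0,0],"hand": -1},{"rotation": [0,0,0],"translation": [36,0,0],"hand": -1},{"rotation": [0,0,0],"translation": [36,0,0],"hand": -1}]'

```text
time_s: 11.67
position: [0.4747, 0.2241, 0.1789]
ee_rot: [[-0.0, 1.0, -0.001], [1.0, 0.0, 0.0], [0.0, -0.001, -1.0]]
force: [0.5, -0.3, -3.3]
opening: 0.615
```

>>> move_arm --rows '[{"rotation": [0,0,0],"translation": [36,0,0],"hand": -1},{"rotation": [0,0,0],"translation": [34,0,5],"hand": -1},{"rotation": [0,0,0],"translation": [20,0,15],"hand": -1},{"rotation": [0,0,0],"translation": [8,0,25],"hand": -1},{"rotation": [0,0,0],"translation": [0,0,20],"hand": -1},{"rotation": [0,0,0],"translation": [0,0,10],"hand": -1},{"rotation": [0,0,0],"translation": [0,0,0],"hand": -1},{"rotation": [0,0,0],"translation": [0,0,0],"hand": -1}]'

```text
time_s: 12.33
position: [0.4754, 0.3199, 0.1037]
ee_rot: [[0.0, 1.0, -0.001], [1.0, -0.0, -0.0], [-0.0, -0.001, -1.0]]
force: [0.5, 0.1, -2.7]
opening: 0.618
```

Lower to 0.074, which is 30 mm further down.

>>> move_arm --rows '[{"rotation": [0,0,0],"translation": [0,0,15],"hand": -1},{"rotation": [0,0,0],"translation": [0,0,9],"hand": -1},{"rotation": [0,0,0],"translation": [0,0,3],"hand": -1},{"rotation": [0,0,0],"translation": [0,0,2],"hand": -1},{"rotation": [0,0,0],"translation": [0,0,1],"hand": -1},{"rotation": [0,0,0],"translation": [0,0,0],"hand": -1},{"rotation": [0,0,0],"translation": [0,0,0],"hand": -1}]'

```text
time_s: 12.92
position: [0.476, 0.3204, 0.0743]
ee_rot: [[-0.0, 1.0, 0.001], [1.0, 0.0, 0.0], [0.0, 0.001, -1.0]]
force: [-0.7, -0.3, -4.2]
opening: 0.622
```

>>> move_arm --rows '[{"rotation": [0,0,0],"translation": [0,0,1],"hand": -1},{"rotation": [0,0,0],"translation": [0,0,0],"hand": -1},{"rotation": [0,0,0],"translation": [0,0,0],"hand": -1}]'

```text
time_s: 13.17
position: [0.4759, 0.3204, 0.073]
ee_rot: [[-0.0, 1.0, 0.001], [1.0, 0.0, 0.0], [0.0, 0.001, -1.0]]
force: [0.8, 0.2, -3.7]
opening: 0.616
```

>>> move_arm --rows '[{"rotation": [0,0,0],"translation": [0,0,1],"hand": -1},{"rotation": [0,0,0],"translation": [0,0,0],"hand": -1},{"rotation": [0,0,0],"translation": [0,0,0],"hand": -1}]'

```text
time_s: 13.42
position: [0.4761, 0.3204, 0.0729]
ee_rot: [[-0.0, 1.0, 0.001], [1.0, 0.0, 0.0], [0.0, 0.001, -1.0]]
force: [-1.4, -2.5, 6.3]
opening: 0.618
```

In contact. Release, rise, and go to the crock.

>>> move_arm --rows '[{"rotation": [0,0,0],"translation": [0,0,-1],"hand": 1},{"rotation": [0,0,0],"translation": [0,0,0],"hand": 1},{"rotation": [0,0,0],"translation": [0,0,0],"hand": 1},{"rotation": [0,0,0],"translation": [0,0,-5],"hand": 1},{"rotation": [0,0,0],"translation": [0,0,-25],"hand": 1},{"rotation": [0,0,0],"translation": [0,0,-35],"hand": 1},{"rotation": [0,0,0],"translation": [0,0,-35],"hand": 1},{"rotation": [0,0,0],"translation": [-15,0,-15],"hand": 1}]'

```text
time_s: 14.08
position: [0.4775, 0.3077, 0.1927]
ee_rot: [[-0.002, 1.0, 0.007], [1.0, 0.002, 0.004], [0.004, 0.007, -1.0]]
force: [1.7, -0.9, 0.5]
opening: 1.001
```

>>> move_arm --rows '[{"rotation": [0,0,0],"translation": [-34,0,0],"hand": 1},{"rotation": [0,0,0],"translation": [-38,0,0],"hand": 1},{"rotation": [0,0,0],"translation": [-38,10,0],"hand": 1},{"rotation": [0,0,0],"translation": [-38,20,0],"hand": 1},{"rotation": [0,0,0],"translation": [-34,30,0],"hand": 1},{"rotation": [0,0,0],"translation": [-30,38,0],"hand": 1},{"rotation": [0,0,0],"translation": [-26,38,0],"hand": 1},{"rotation": [0,0,0],"translation": [-13,28,0],"hand": 1}]'

```text
time_s: 14.75
position: [0.6299, 0.0614, 0.1881]
ee_rot: [[0.002, 1.0, 0.001], [1.0, -0.002, -0.001], [-0.001, 0.001, -1.0]]
force: [-0.4, 0.7, 0.0]
opening: 0.999
```

>>> move_arm --rows '[{"rotation": [0,0,0],"translation": [0,12,0],"hand": 1},{"rotation": [0,0,0],"translation": [0,0,0],"hand": 1},{"rotation": [0,0,0],"translation": [0,0,0],"hand": 1}]'

```text
time_s: 15.0
position: [0.6396, 0.0647, 0.1871]
ee_rot: [[0.0, 1.0, -0.001], [1.0, -0.0, 0.0], [0.0, -0.001, -1.0]]
force: [0.4, 0.6, 0.3]
opening: 1.002
```

>>> move_arm --rows '[{"rotation": [0,0,0],"translation": [-10,13,0],"hand": 1},{"rotation": [0,0,0],"translation": [0,0,20],"hand": 1},{"rotation": [0,0,0],"translation": [0,0,35],"hand": 1},{"rotation": [0,0,0],"translation": [0,0,35],"hand": 1},{"rotation": [0,0,0],"translation": [0,0,13],"hand": 1},{"rotation": [0,0,0],"translation": [0,0,5],"hand": 1},{"rotation": [0,0,0],"translation": [0,0,0],"hand": 1},{"rotation": [0,0,0],"translation": [0,0,0],"hand": 1}]'

```text
time_s: 15.67
position: [0.6529, 0.0554, 0.0811]
ee_rot: [[-0.001, 1.0, 0.002], [1.0, 0.001, -0.0], [-0.0, 0.002, -1.0]]
force: [0.5, -0.7, -0.1]
opening: 1.005
```

>>> move_arm --newtons 40 --rows '[{"rotation": [0,0,0],"translation": [0,0,0],"hand": -1},{"rotation": [0,0,0],"translation": [0,0,0],"hand": -1},{"rotation": [0,0,0],"translation": [0,0,0],"hand": -1},{"rotation": [0,0,0],"translation": [0,0,0],"hand": -1},{"rotation": [0,0,0],"translation": [0,0,0],"hand": -1},{"rotation": [0,0,0],"translation": [0,0,0],"hand": -1},{"rotation": [0,0,0],"translation": [0,0,0],"hand": -1},{"rotation": [0,0,0],"translation": [0,0,0],"hand": -1}]'

```text
time_s: 16.33
position: [0.653, 0.0552, 0.0801]
ee_rot: [[-0.0, 1.0, 0.001], [1.0, 0.0, 0.0], [0.0, 0.001, -1.0]]
force: [-0.1, 1.5, 2.6]
opening: 0.642
```

>>> move_arm --newtons 50 --rows '[{"rotation": [0,0,0],"translation": [0,0,-12],"hand": -1},{"rotation": [0,0,0],"translation": [0,0,-28],"hand": -1},{"rotation": [0,0,0],"translation": [0,-10,-30],"hand": -1},{"rotation": [0,0,0],"translation": [0,-25,-10],"hand": -1},{"rotation": [0,0,0],"translation": [0,-35,0],"hand": -1},{"rotation": [0,0,0],"translation": [0,-36,0],"hand": -1},{"rotation": [0,0,0],"translation": [0,-36,0],"hand": -1},{"rotation": [0,0,0],"translation": [0,-36,0],"hand": -1}]'

```text
time_s: 17.0
position: [0.4723, 0.0545, 0.1594]
ee_rot: [[-0.0, 1.0, -0.002], [1.0, 0.0, -0.0], [-0.0, -0.002, -1.0]]
force: [-0.4, -0.1, -4.1]
opening: 0.639
```

>>> move_arm --rows '[{"rotation": [0,0,0],"translation": [8,-36,0],"hand": -1},{"rotation": [0,0,0],"translation": [18,-34,0],"hand": -1},{"rotation": [0,0,0],"translation": [28,-22,0],"hand": -1},{"rotation": [0,0,0],"translation": [35,-7,0],"hand": -1},{"rotation": [0,0,0],"translation": [35,0,0],"hand": -1},{"rotation": [0,0,0],"translation": [35,0,0],"hand": -1},{"rotation": [0,0,0],"translation": [35,0,0],"hand": -1},{"rotation": [0,0,0],"translation": [34,0,0],"hand": -1}]'

```text
time_s: 17.67
position: [0.375, 0.2841, 0.1599]
ee_rot: [[-0.0, 1.0, -0.0], [1.0, 0.0, -0.001], [-0.001, -0.0, -1.0]]
force: [1.1, 0.6, -3.5]
opening: 0.639
```

>>> move_arm --rows '[{"rotation": [0,0,0],"translation": [24,0,10],"hand": -1},{"rotation": [0,0,0],"translation": [13,0,20],"hand": -1},{"rotation": [0,0,0],"translation": [0,0,24],"hand": -1},{"rotation": [0,0,0],"translation": [0,0,10],"hand": -1},{"rotation": [0,0,0],"translation": [0,0,0],"hand": -1},{"rotation": [0,0,0],"translation": [0,0,0],"hand": -1}]'

```text
time_s: 18.17
position: [0.3753, 0.319, 0.0955]
ee_rot: [[0.0, 1.0, -0.002], [1.0, -0.0, -0.001], [-0.001, -0.002, -1.0]]
force: [-0.4, 0.9, -3.2]
opening: 0.639
```

>>> move_arm --rows '[{"rotation": [0,0,0],"translation": [0,0,12],"hand": -1},{"rotation": [0,0,0],"translation": [0,0,6],"hand": -1},{"rotation": [0,0,0],"translation": [0,0,2],"hand": -1},{"rotation": [0,0,0],"translation": [0,0,1],"hand": -1},{"rotation": [0,0,0],"translation": [0,0,1],"hand": -1},{"rotation": [0,0,0],"translation": [0,0,0],"hand": -1},{"rotation": [0,0,0],"translation": [0,0,0],"hand": -1}]'

```text
time_s: 18.75
position: [0.376, 0.3199, 0.0741]
ee_rot: [[-0.0, 1.0, 0.001], [1.0, 0.0, 0.0], [0.0, 0.001, -1.0]]
force: [0.2, -0.0, -3.4]
opening: 0.64
```

>>> move_arm --rows '[{"rotation": [0,0,0],"translation": [0,0,1],"hand": -1},{"rotation": [0,0,0],"translation": [0,0,0],"hand": -1},{"rotation": [0,0,0],"translation": [0,0,0],"hand": -1}]'

```text
time_s: 19.0
position: [0.3762, 0.3199, 0.074]
ee_rot: [[-0.001, 1.0, 0.002], [1.0, 0.001, 0.0], [0.0, 0.002, -1.0]]
force: [-2.4, -0.8, 5.2]
opening: 0.637
```

>>> move_arm --rows '[{"rotation": [0,0,0],"translation": [0,0,-1],"hand": 1},{"rotation": [0,0,0],"translation": [0,0,0],"hand": 1},{"rotation": [0,0,0],"translation": [0,0,0],"hand": 1},{"rotation": [0,0,0],"translation": [0,0,-5],"hand": 1},{"rotation": [0,0,0],"translation": [0,0,-25],"hand": 1},{"rotation": [0,0,0],"translation": [0,0,-35],"hand": 1},{"rotation": [0,0,0],"translation": [0,0,-35],"hand": 1},{"rotation": [0,0,0],"translation": [-15,0,-30],"hand": 1}]'

```text
time_s: 19.67
position: [0.3761, 0.3063, 0.2062]
ee_rot: [[-0.002, 1.0, 0.002], [1.0, 0.001, 0.002], [0.002, 0.002, -1.0]]
force: [0.7, -1.2, -0.3]
opening: 1.0
```

>>> move_arm --rows '[{"rotation": [0,0,0],"translation": [-32,10,-15],"hand": 1},{"rotation": [0,0,0],"translation": [-36,20,0],"hand": 1},{"rotation": [0,0,0],"translation": [-36,20,0],"hand": 1},{"rotation": [0,0,0],"translation": [-32,26,0],"hand": 1},{"rotation": [0,0,0],"translation": [-32,26,0],"hand": 1},{"rotation": [0,0,0],"translation": [-32,26,0],"hand": 1},{"rotation": [0,0,0],"translation": [-32,26,0],"hand": 1},{"rotation": [0,0,0],"translation": [-32,26,0],"hand": 1}]'

```text
time_s: 20.33
position: [0.5567, 0.0389, 0.2191]
ee_rot: [[0.0, 1.0, 0.001], [1.0, -0.0, 0.0], [0.0, 0.001, -1.0]]
force: [0.4, 1.0, -0.8]
opening: 0.997
```

>>> move_arm --rows '[{"rotation": [0,0,0],"translation": [-30,26,0],"hand": 1},{"rotation": [0,0,0],"translation": [-24,20,0],"hand": 1},{"rotation": [0,0,0],"translation": [-8,10,0],"hand": 1},{"rotation": [0,0,0],"translation": [0,0,0],"hand": 1},{"rotation": [0,0,0],"translation": [0,0,0],"hand": 1},{"rotation": [0,0,0],"translation": [0,0,0],"hand": 1}]'

```text
time_s: 20.83
position: [0.611, -0.0203, 0.2186]
ee_rot: [[-0.001, 1.0, -0.001], [1.0, 0.001, 0.001], [0.001, -0.001, -1.0]]
force: [-1.1, 0.5, 0.9]
opening: 0.998
```

```bash
python3 snap.py w3; python3 - <<'E'
from h import *
cv2.imwrite("pics/scene3.png",manip.grab_frame("scene")[:,:,::-1])
E
```

```text
[ 0.611  -0.0203  0.2186]
```

View pics/w3b.png

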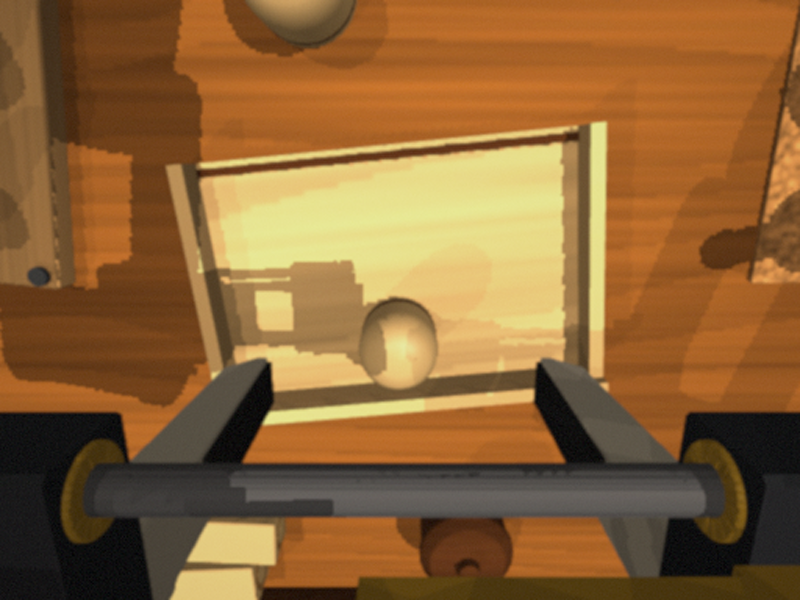

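View pics/scene3.png

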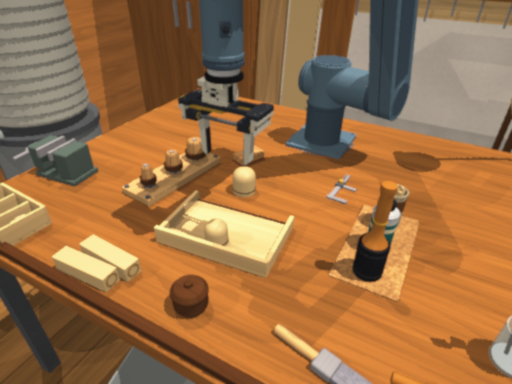

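The three objects stand on the mat. The half spans columns 359–437, with its near rim at row 298 (in the enlarged picture).

```bash
python3 - <<'E'
from h import *
z=np.load("w3.npz"); c=(z["K"],z["W"]); f=lambda x,y:(x/1.5625-.2,y/1.5625-.2)
print("y",onz(c,f(398.5,345),.04).round(4)); print("rim near",onz(c,f(398,297),.011).round(4),onz(c,f(398,301),.02).round(4))
# dome profile: silhouette far row for candidate centres: hemisphere-ish cap, top z .071
o=-c[1][:3,:3].T@c[1][:3,3]
for cx in [.655,.660,.665]:
  P=[]
  for zz in np.linspace(.010,.071,40):
    h=zz-.010; r=.028 if h<.038 else .028*np.sqrt(max(0,1-((h-.038)/.023)**2))
    for t in np.linspace(0,2*np.pi,90): P.append(proj(c,[cx+r*np.cos(t),-.0235+r*np.sin(t),zz]))
  P=(np.array(P)+.2)*1.5625; print(cx,P.min(0).round(1),P.max(0).round(1))
E
```

```text
y [ 0.6638 -0.0247  0.04  ]
rim near [ 0.6359 -0.0253  0.011 ] [ 0.6365 -0.0252  0.02  ]
0.655 [360.  285.4] [440.1 376.5]
0.66 [360.2 291.7] [440. 383.]
0.665 [360.4 298.1] [439.8 389.6]
```

>>> move_arm --rows '[{"rotation": [0,0,0],"translation": [-4,25,0],"hand": 1},{"rotation": [0,0,0],"translation": [0,28,15],"hand": 1},{"rotation": [0,0,0],"translation": [0,0,35],"hand": 1},{"rotation": [0,0,0],"translation": [0,0,35],"hand": 1},{"rotation": [0,0,0],"translation": [0,0,35],"hand": 1},{"rotation": [0,0,0],"translation": [0,0,30],"hand": 1},{"rotation": [0,0,0],"translation": [0,0,0],"hand": 1},{"rotation": [0,0,0],"translation": [0,0,0],"hand": 1}]'

```text
time_s: 21.6
position: [0.6632, -0.0239, 0.0677]
ee_rot: [[-0.002, 1.0, -0.004], [1.0, 0.002, 0.001], [0.001, -0.004, -1.0]]
force: [-0.3, -0.1, 1.1]
opening: 0.998
```

>>> move_arm --newtons 30 --rows '[{"rotation": [0,0,0],"translation": [-1,1,25],"hand": 1},{"rotation": [0,0,0],"translation": [0,0,17],"hand": 1},{"rotation": [0,0,0],"translation": [0,0,6],"hand": 1},{"rotation": [0,0,0],"translation": [0,0,0],"hand": 1},{"rotation": [0,0,0],"translation": [0,0,0],"hand": -1},{"rotation": [0,0,0],"translation": [0,0,0],"hand": -1},{"rotation": [0,0,0],"translation": [0,0,0],"hand": -1},{"rotation": [0,0,0],"translation": [0,0,0],"hand": -1}]'

```text
time_s: 22.27
position: [0.6666, -0.0263, 0.0221]
ee_rot: [[-0.0, 1.0, 0.002], [1.0, 0.0, -0.0], [-0.0, 0.002, -1.0]]
force: [-0.5, -0.2, 0.3]
opening: 0.766
```

>>> move_arm --rows '[{"rotation": [0,0,0],"translation": [0,0,0],"hand": -1},{"rotation": [0,0,0],"translation": [0,0,0],"hand": -1},{"rotation": [0,0,0],"translation": [0,0,0],"hand": -1},{"rotation": [0,0,0],"translation": [0,0,0],"hand": -1},{"rotation": [0,0,0],"translation": [0,0,0],"hand": -1}]'

```text
time_s: 22.68
position: [0.666, -0.0262, 0.0211]
ee_rot: [[-0.0, 1.0, 0.001], [1.0, 0.0, -0.0], [-0.0, 0.001, -1.0]]
force: [0.2, -0.6, 2.9]
opening: 0.604
```

>>> move_arm --rows '[{"rotation": [0,0,0],"translation": [0,0,-12],"hand": -1},{"rotation": [0,0,0],"translation": [0,0,-28],"hand": -1},{"rotation": [0,0,0],"translation": [0,0,-35],"hand": -1},{"rotation": [0,0,0],"translation": [-10,-6,-35],"hand": -1},{"rotation": [0,0,0],"translation": [-22,-12,-35],"hand": -1},{"rotation": [0,0,0],"translation": [-32,-17,-35],"hand": -1},{"rotation": [0,0,0],"translation": [-34,-19,-35],"hand": -1},{"rotation": [0,0,0],"translation": [-34,-19,-20],"hand": -1}]'

```text
time_s: 23.35
position: [0.6012, -0.1437, 0.2442]
ee_rot: [[-0.002, 1.0, 0.004], [1.0, 0.002, -0.001], [-0.001, 0.004, -1.0]]
force: [1.2, -0.1, -0.7]
opening: 0.604
```

>>> move_arm --rows '[{"rotation": [0,0,0],"translation": [-34,-19,0],"hand": -1},{"rotation": [0,0,0],"translation": [-34,-19,0],"hand": -1},{"rotation": [0,0,0],"translation": [-34,-19,0],"hand": -1},{"rotation": [0,0,0],"translation": [-30,-16,0],"hand": -1},{"rotation": [0,0,0],"translation": [-15,-10,0],"hand": -1},{"rotation": [0,0,0],"translation": [0,0,0],"hand": -1},{"rotation": [0,0,0],"translation": [0,0,0],"hand": -1},{"rotation": [0,0,0],"translation": [0,0,0],"hand": -1}]'

```text
time_s: 24.02
position: [0.5182, -0.2897, 0.2406]
ee_rot: [[-0.0, 1.0, 0.0], [1.0, 0.0, 0.001], [0.001, 0.0, -1.0]]
force: [0.3, -0.1, -1.3]
opening: 0.603
```

```bash
python3 snap.py w4
```

```text
[ 0.5182 -0.2897  0.2406]
```

View pics/w4b.png

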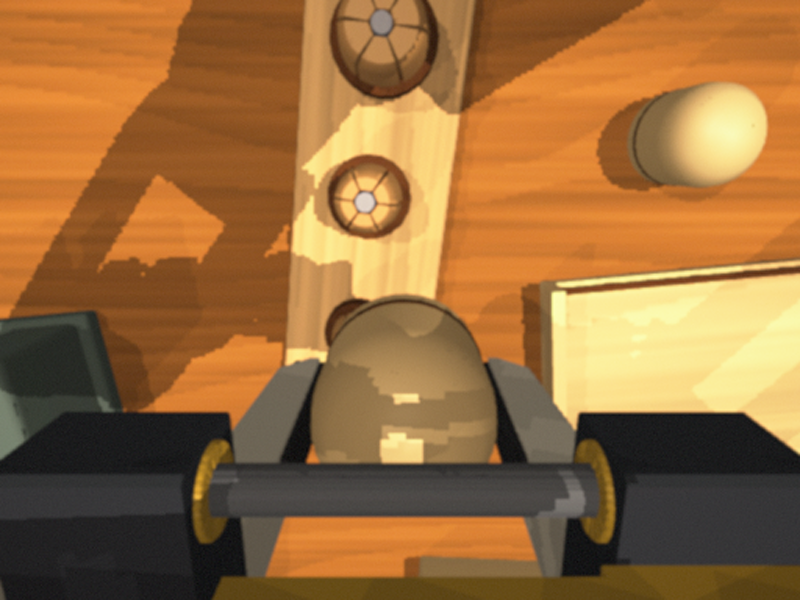

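The middle spigot's screw is at (365.5,202), and its collar spans 328–410 by 155–238. The half is held upright between the fingers, with its near rim at row 296.

```bash
python3 - <<'E'
from h import *
z=np.load("w4.npz"); c=(z["K"],z["W"]); f=lambda x,y:(x/1.5625-.2,y/1.5625-.2)
print("tip",onz(c,f(365.5,202),.088).round(4),"collar",onz(c,f(369,196.5),.050).round(4))
print("screw small/large",onz(c,f(382,22),.088).round(4))
# held half near rim row 296 at z = tcp-.011
print("held rim near",onz(c,f(404,296),.2406-.011).round(4),"sides",onz(c,f(311,400),.2406+.01).round(4),onz(c,f(497,400),.2406+.01).round(4))
E
```

```text
tip [ 0.4677 -0.3139  0.088 ] collar [ 0.4672 -0.3142  0.05  ]
screw small/large [ 0.3683 -0.3027  0.088 ]
held rim near [ 0.4893 -0.2904  0.2296] sides [ 0.5198 -0.3216  0.2506] [ 0.5198 -0.2591  0.2506]
```

>>> move_arm --rows '[{"rotation": [0,0,0],"translation": [-12,-25,0],"hand": -1},{"rotation": [0,0,0],"translation": [-12,-25,20],"hand": -1},{"rotation": [0,0,0],"translation": [0,0,35],"hand": -1},{"rotation": [0,0,0],"translation": [0,0,35],"hand": -1},{"rotation": [0,0,0],"translation": [0,0,25],"hand": -1},{"rotation": [0,0,0],"translation": [0,0,10],"hand": -1},{"rotation": [0,0,0],"translation": [0,0,0],"hand": -1},{"rotation": [0,0,0],"translation": [0,0,0],"hand": -1}]'

```text
time_s: 24.73
position: [0.4689, -0.3139, 0.116]
ee_rot: [[-0.002, 1.0, 0.0], [1.0, 0.002, -0.0], [-0.0, 0.0, -1.0]]
force: [-0.3, -0.7, -0.3]
opening: 0.606
```

>>> move_arm --rows '[{"rotation": [0,0,0],"translation": [0,0,0],"hand": -1},{"rotation": [0,0,0],"translation": [0,0,0],"hand": -1}]'

```text
time_s: 24.9
position: [0.4693, -0.3152, 0.1174]
ee_rot: [[-0.001, 1.0, 0.003], [1.0, 0.001, -0.003], [-0.003, 0.003, -1.0]]
force: [0.0, 0.2, -0.5]
opening: 0.602
```

>>> move_arm --rows '[{"rotation": [0,0,0],"translation": [1,-1,8],"hand": -1},{"rotation": [0,0,0],"translation": [0,0,8],"hand": -1},{"rotation": [0,0,0],"translation": [0,0,8],"hand": -1},{"rotation": [0,0,0],"translation": [0,0,6],"hand": -1},{"rotation": [0,0,0],"translation": [0,0,6],"hand": -1},{"rotation": [0,0,0],"translation": [0,0,0],"hand": -1},{"rotation": [0,0,0],"translation": [0,0,0],"hand": -1}]'

```text
time_s: 25.48
position: [0.4678, -0.3135, 0.0787]
ee_rot: [[0.0, 1.0, 0.001], [1.0, -0.0, 0.0], [0.0, 0.001, -1.0]]
force: [4.8, -0.3, -2.6]
opening: 0.603
```

>>> move_arm --rows '[{"rotation": [0,0,0],"translation": [0,1,0],"hand": -1},{"rotation": [0,0,0],"translation": [0,0,4],"hand": -1},{"rotation": [0,0,0],"translation": [0,0,4],"hand": -1},{"rotation": [0,0,0],"translation": [0,0,0],"hand": -1},{"rotation": [0,0,0],"translation": [0,0,0],"hand": -1}]'

```text
time_s: 25.9
position: [0.4687, -0.3136, 0.071]
ee_rot: [[-0.0, 1.0, 0.001], [1.0, 0.0, -0.0], [-0.0, 0.001, -1.0]]
force: [5.7, -0.2, -3.1]
opening: 0.603
```

>>> move_arm --rows '[{"rotation": [0,0,0],"translation": [0,1,0],"hand": -1},{"rotation": [0,0,0],"translation": [0,0,2],"hand": -1},{"rotation": [0,0,0],"translation": [0,0,2],"hand": -1},{"rotation": [0,0,0],"translation": [0,0,0],"hand": -1},{"rotation": [0,0,0],"translation": [0,0,0],"hand": -1}]'

```text
time_s: 26.32
position: [0.4692, -0.3136, 0.0673]
ee_rot: [[-0.0, 1.0, 0.001], [1.0, 0.0, -0.0], [-0.0, 0.001, -1.0]]
force: [4.0, -0.7, 0.3]
opening: 0.603
```

>>> move_arm --newtons 45 --rows '[{"rotation": [0,0,0],"translation": [0,0.5,1],"hand": -1},{"rotation": [0,0,0],"translation": [0,0,1],"hand": -1},{"rotation": [0,0,0],"translation": [0,0,1],"hand": -1},{"rotation": [0,0,0],"translation": [0,0,0],"hand": -1},{"rotation": [0,0,0],"translation": [0,0,0],"hand": -1}]'

```text
time_s: 26.73
position: [0.4694, -0.3135, 0.0648]
ee_rot: [[-0.0, 1.0, 0.0], [1.0, 0.0, -0.0], [-0.0, 0.0, -1.0]]
force: [2.8, 0.0, 4.8]
opening: 0.6
```

>>> move_arm --rows '[{"rotation": [0,0,0],"translation": [0,0,1],"hand": -1},{"rotation": [0,0,0],"translation": [0,0,1],"hand": -1},{"rotation": [0,0,0],"translation": [0,0,1],"hand": -1},{"rotation": [0,0,0],"translation": [0,0,0],"hand": -1},{"rotation": [0,0,0],"translation": [0,0,0],"hand": -1}]'

```text
time_s: 27.15
position: [0.4695, -0.3136, 0.063]
ee_rot: [[-0.0, 1.0, 0.0], [1.0, 0.0, -0.001], [-0.001, 0.0, -1.0]]
force: [-0.1, 2.2, 13.8]
opening: 0.599
```

>>> move_arm --rows '[{"rotation": [0,0,0],"translation": [0,0,1],"hand": -1},{"rotation": [0,0,0],"translation": [0,0,1],"hand": -1},{"rotation": [0,0,0],"translation": [0,0,0],"hand": -1},{"rotation": [0,0,0],"translation": [0,0,0],"hand": -1}]'

```text
time_s: 27.48
position: [0.4695, -0.3136, 0.0629]
ee_rot: [[-0.001, 1.0, 0.001], [1.0, 0.001, -0.002], [-0.002, 0.001, -1.0]]
force: [-3.7, 5.0, 28.2]
opening: 0.6
```

A rigid stop at TCP 0.0629, where home was predicted at 0.063. Ease off, release, rise and look.

>>> move_arm --rows '[{"rotation": [0,0,0],"translation": [0,0,-3],"hand": -1},{"rotation": [0,0,0],"translation": [0,0,0],"hand": 1},{"rotation": [0,0,0],"translation": [0,0,0],"hand": 1},{"rotation": [0,0,0],"translation": [0,0,0],"hand": 1},{"rotation": [0,0,0],"translation": [0,0,0],"hand": 1},{"rotation": [0,0,0],"translation": [0,0,0],"hand": 1},{"rotation": [0,0,0],"translation": [0,0,-20],"hand": 1},{"rotation": [0,0,0],"translation": [0,0,-35],"hand": 1}]'

```text
time_s: 28.15
position: [0.4669, -0.3111, 0.1137]
ee_rot: [[0.0, 1.0, -0.007], [1.0, 0.0, 0.007], [0.007, -0.007, -1.0]]
force: [-0.4, -0.0, -0.2]
opening: 0.992
```

>>> move_arm --rows '[{"rotation": [0,0,0],"translation": [0,0,-35],"hand": 1},{"rotation": [0,0,0],"translation": [0,12,-35],"hand": 1},{"rotation": [0,0,0],"translation": [15,20,-35],"hand": 1},{"rotation": [0,0,0],"translation": [20,18,-10],"hand": 1},{"rotation": [0,0,0],"translation": [0,0,0],"hand": 1},{"rotation": [0,0,0],"translation": [0,0,0],"hand": 1},{"rotation": [0,0,0],"translation": [0,0,0],"hand": 1}]'

```text
time_s: 28.73
position: [0.5179, -0.2786, 0.23]
ee_rot: [[-0.001, 1.0, -0.002], [1.0, 0.001, 0.001], [0.001, -0.002, -1.0]]
force: [-0.6, 0.3, -0.1]
opening: 1.003
```

```bash
python3 snap.py w5; python3 - <<'E'
from h import *
o=[]
for n,(y,x) in {"scene":(110,110),"side":(215,220)}.items():
    im=manip.grab_frame(n)[:,:,::-1]; cv2.imwrite(f"pics/{n}5.png",im)
    o.append(cv2.resize(im[y:y+150,x:x+150],(400,400),interpolation=cv2.INTER_CUBIC))
cv2.imwrite("pics/c5.png",np.hstack(o))
E
```

```text
[ 0.5179 -0.2786  0.23  ]
```

View pics/w5b.png

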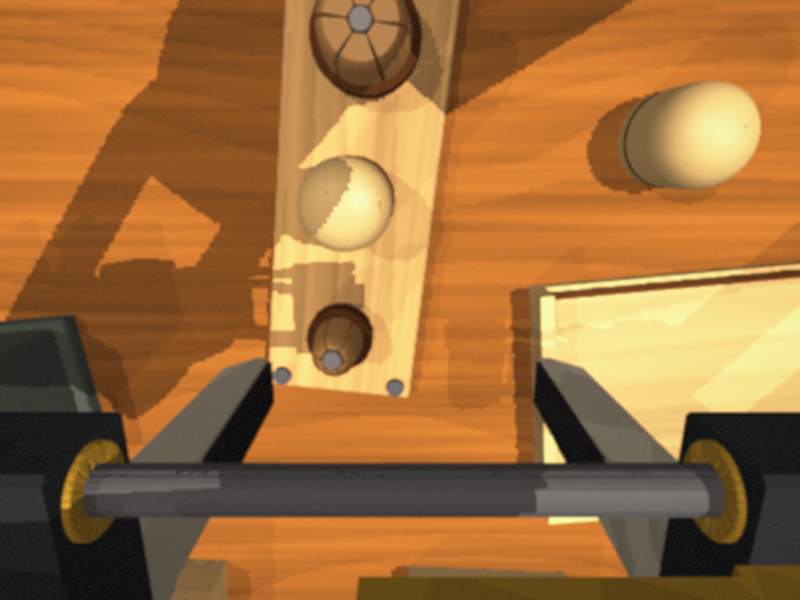

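View pics/c5.png

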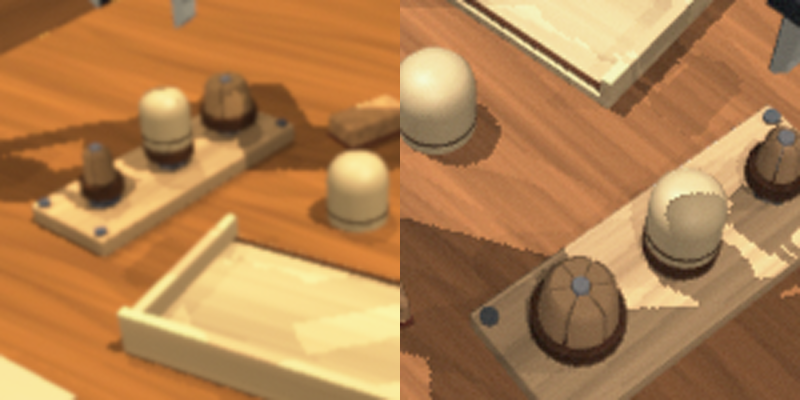

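The half sits upright on the middle spigot, with its rim on the collar and no gap visible. Next I'll put the crock back.

>>> move_arm --rows '[{"rotation": [0,0,0],"translation": [25,-6,0],"hand": 1},{"rotation": [0,0,0],"translation": [37,-9,0],"hand": 1},{"rotation": [0,0,0],"translation": [38,-9,0],"hand": 1},{"rotation": [0,0,0],"translation": [38,-9,0],"hand": 1},{"rotation": [0,0,0],"translation": [38,-9,0],"hand": 1},{"rotation": [0,0,0],"translation": [38,-9,0],"hand": 1},{"rotation": [0,0,0],"translation": [38,-9,0],"hand": 1},{"rotation": [0,0,0],"translation": [38,-9,0],"hand": 1}]'

```text
time_s: 29.55
position: [0.4484, 0.0121, 0.2306]
ee_rot: [[0.002, 1.0, -0.001], [1.0, -0.002, 0.0], [0.0, -0.001, -1.0]]
force: [1.0, 1.1, -0.3]
opening: 1.002
```

>>> move_arm --rows '[{"rotation": [0,0,0],"translation": [38,-9,0],"hand": 1},{"rotation": [0,0,0],"translation": [38,-9,0],"hand": 1},{"rotation": [0,0,0],"translation": [38,-9,0],"hand": 1},{"rotation": [0,0,0],"translation": [38,-9,0],"hand": 1},{"rotation": [0,0,0],"translation": [38,-9,0],"hand": 1},{"rotation": [0,0,0],"translation": [38,-9,0],"hand": 1},{"rotation": [0,0,0],"translation": [38,-9,0],"hand": 1},{"rotation": [0,0,0],"translation": [28,-6,0],"hand": 1}]'

```text
time_s: 30.22
position: [0.3794, 0.307, 0.2306]
ee_rot: [[-0.0, 1.0, -0.001], [1.0, 0.0, -0.0], [-0.0, -0.001, -1.0]]
force: [0.5, -0.0, 0.4]
opening: 1.001
```

>>> move_arm --rows '[{"rotation": [0,0,0],"translation": [0,0,0],"hand": 1},{"rotation": [0,0,0],"translation": [0,0,0],"hand": 1},{"rotation": [0,0,0],"translation": [0,0,0],"hand": 1}]'

```text
time_s: 30.47
position: [0.3807, 0.3041, 0.2306]
ee_rot: [[-0.0, 1.0, -0.001], [1.0, 0.0, -0.001], [-0.001, -0.001, -1.0]]
force: [0.3, -0.5, 0.1]
opening: 1.005
```

>>> move_arm --rows '[{"rotation": [0,0,0],"translation": [16,-4.5,0],"hand": 1},{"rotation": [0,0,0],"translation": [0,0,20],"hand": 1},{"rotation": [0,0,0],"translation": [0,0,35],"hand": 1},{"rotation": [0,0,0],"translation": [0,0,35],"hand": 1},{"rotation": [0,0,0],"translation": [0,0,35],"hand": 1},{"rotation": [0,0,0],"translation": [0,0,20],"hand": 1},{"rotation": [0,0,0],"translation": [0,0,10],"hand": 1},{"rotation": [0,0,0],"translation": [0,0,0],"hand": 1}]'

```text
time_s: 31.13
position: [0.3754, 0.3189, 0.0742]
ee_rot: [[0.002, 1.0, -0.004], [1.0, -0.002, -0.002], [-0.003, -0.004, -1.0]]
force: [-0.6, -0.3, 0.1]
opening: 0.999
```

>>> move_arm --newtons 40 --rows '[{"rotation": [0,0,0],"translation": [0,0,0],"hand": -1},{"rotation": [0,0,0],"translation": [0,0,0],"hand": -1},{"rotation": [0,0,0],"translation": [0,0,0],"hand": -1},{"rotation": [0,0,0],"translation": [0,0,0],"hand": -1},{"rotation": [0,0,0],"translation": [0,0,0],"hand": -1},{"rotation": [0,0,0],"translation": [0,0,0],"hand": -1},{"rotation": [0,0,0],"translation": [0,0,0],"hand": -1},{"rotation": [0,0,0],"translation": [0,0,0],"hand": -1}]'

```text
time_s: 31.8
position: [0.3767, 0.3213, 0.077]
ee_rot: [[-0.0, 1.0, 0.001], [1.0, 0.0, 0.0], [0.0, 0.001, -1.0]]
force: [-0.3, -0.8, 5.4]
opening: 0.641
```

>>> move_arm --newtons 50 --rows '[{"rotation": [0,0,0],"translation": [0,0,-12],"hand": -1},{"rotation": [0,0,0],"translation": [0,0,-28],"hand": -1},{"rotation": [0,0,0],"translation": [-10,0,-30],"hand": -1},{"rotation": [0,0,0],"translation": [-25,0,-10],"hand": -1},{"rotation": [0,0,0],"translation": [-35,0,0],"hand": -1},{"rotation": [0,0,0],"translation": [-36,0,0],"hand": -1},{"rotation": [0,0,0],"translation": [-36,8,0],"hand": -1},{"rotation": [0,0,0],"translation": [-36,18,0],"hand": -1}]'

```text
time_s: 32.47
position: [0.399, 0.1421, 0.1554]
ee_rot: [[-0.002, 1.0, -0.004], [1.0, 0.002, 0.0], [0.0, -0.004, -1.0]]
force: [1.0, 0.1, -5.0]
opening: 0.639
```

>>> move_arm --rows '[{"rotation": [0,0,0],"translation": [-35,26,0],"hand": -1},{"rotation": [0,0,0],"translation": [-28,32,0],"hand": -1},{"rotation": [0,0,0],"translation": [-18,35,0],"hand": -1},{"rotation": [0,0,0],"translation": [-7,35,0],"hand": -1},{"rotation": [0,0,0],"translation": [0,35,0],"hand": -1},{"rotation": [0,0,0],"translation": [0,35,0],"hand": -1},{"rotation": [0,0,0],"translation": [0,30,0],"hand": -1},{"rotation": [0,0,0],"translation": [0,17,0],"hand": -1}]'

```text
time_s: 33.13
position: [0.6479, 0.057, 0.1544]
ee_rot: [[0.0, 1.0, -0.001], [1.0, -0.0, 0.0], [0.0, -0.001, -1.0]]
force: [0.6, -0.0, -4.3]
opening: 0.638
```

>>> move_arm --rows '[{"rotation": [0,0,0],"translation": [0,5,20],"hand": -1},{"rotation": [0,0,0],"translation": [0,0,15],"hand": -1},{"rotation": [0,0,0],"translation": [0,0,0],"hand": -1},{"rotation": [0,0,0],"translation": [0,0,0],"hand": -1}]'

```text
time_s: 33.47
position: [0.6487, 0.0576, 0.119]
ee_rot: [[-0.0, 1.0, -0.005], [1.0, 0.0, 0.001], [0.001, -0.005, -1.0]]
force: [-0.8, 0.1, -4.2]
opening: 0.64
```

>>> move_arm --rows '[{"rotation": [0,0,0],"translation": [-2,5,10],"hand": -1},{"rotation": [0,0,0],"translation": [0,0,15],"hand": -1},{"rotation": [0,0,0],"translation": [0,0,5],"hand": -1},{"rotation": [0,0,0],"translation": [0,0,3],"hand": -1},{"rotation": [0,0,0],"translation": [0,0,1],"hand": -1},{"rotation": [0,0,0],"translation": [0,0,0],"hand": -1},{"rotation": [0,0,0],"translation": [0,0,0],"hand": -1}]'

```text
time_s: 34.05
position: [0.6559, 0.0553, 0.0882]
ee_rot: [[-0.0, 1.0, 0.001], [1.0, 0.0, -0.0], [-0.0, 0.001, -1.0]]
force: [-0.4, 0.6, -4.9]
opening: 0.636
```

>>> move_arm --rows '[{"rotation": [0,0,0],"translation": [0,-2,3],"hand": -1},{"rotation": [0,0,0],"translation": [0,0,1],"hand": -1},{"rotation": [0,0,0],"translation": [0,0,1],"hand": -1},{"rotation": [0,0,0],"translation": [0,0,1],"hand": -1},{"rotation": [0,0,0],"translation": [0,0,0],"hand": -1},{"rotation": [0,0,0],"translation": [0,0,0],"hand": -1}]'

```text
time_s: 34.55
position: [0.6535, 0.0553, 0.0831]
ee_rot: [[-0.0, 1.0, 0.001], [1.0, 0.0, -0.0], [-0.0, 0.001, -1.0]]
force: [-4.0, -0.8, 5.6]
opening: 0.639
```

>>> move_arm --rows '[{"rotation": [0,0,0],"translation": [0,0,-1],"hand": 1},{"rotation": [0,0,0],"translation": [0,0,0],"hand": 1},{"rotation": [0,0,0],"translation": [0,0,0],"hand": 1},{"rotation": [0,0,0],"translation": [0,0,-5],"hand": 1},{"rotation": [0,0,0],"translation": [0,0,-25],"hand": 1},{"rotation": [0,0,0],"translation": [0,0,-35],"hand": 1},{"rotation": [0,0,0],"translation": [0,-10,-35],"hand": 1},{"rotation": [0,0,0],"translation": [0,-30,-25],"hand": 1}]'

```text
time_s: 35.22
position: [0.6168, 0.0547, 0.2102]
ee_rot: [[0.0, 1.0, 0.006], [1.0, -0.0, -0.0], [-0.0, 0.006, -1.0]]
force: [0.2, -0.6, 0.7]
opening: 1.001
```

>>> move_arm --rows '[{"rotation": [0,0,0],"translation": [0,-36,0],"hand": 1},{"rotation": [0,0,0],"translation": [6,-36,0],"hand": 1},{"rotation": [0,0,0],"translation": [18,-32,0],"hand": 1},{"rotation": [0,0,0],"translation": [30,-22,0],"hand": 1},{"rotation": [0,0,0],"translation": [36,-11,0],"hand": 1},{"rotation": [0,0,0],"translation": [37,0,0],"hand": 1},{"rotation": [0,0,0],"translation": [37,0,0],"hand": 1},{"rotation": [0,0,0],"translation": [37,0,0],"hand": 1}]'

```text
time_s: 35.88
position: [0.4762, 0.258, 0.2082]
ee_rot: [[0.0, 1.0, 0.002], [1.0, -0.0, 0.0], [0.0, 0.002, -1.0]]
force: [1.4, -1.0, -0.4]
opening: 1.001
```

>>> move_arm --rows '[{"rotation": [0,0,0],"translation": [34,0,0],"hand": 1},{"rotation": [0,0,0],"translation": [20,0,0],"hand": 1},{"rotation": [0,0,0],"translation": [8,0,0],"hand": 1},{"rotation": [0,0,0],"translation": [0,0,0],"hand": 1},{"rotation": [0,0,0],"translation": [0,0,0],"hand": 1},{"rotation": [0,0,0],"translation": [0,0,0],"hand": 1}]'

```text
time_s: 36.38
position: [0.4765, 0.3169, 0.2073]
ee_rot: [[0.001, 1.0, -0.0], [1.0, -0.001, -0.001], [-0.001, -0.0, -1.0]]
force: [0.2, -0.1, -0.4]
opening: 0.998
```

Target (0.476, 0.3204, 0.074).

>>> move_arm --rows '[{"rotation": [0,0,0],"translation": [3.5,0,18],"hand": 1},{"rotation": [0,0,0],"translation": [0,0,35],"hand": 1},{"rotation": [0,0,0],"translation": [0,0,35],"hand": 1},{"rotation": [0,0,0],"translation": [0,0,28],"hand": 1},{"rotation": [0,0,0],"translation": [0,0,12],"hand": 1},{"rotation": [0,0,0],"translation": [0,0,5],"hand": 1},{"rotation": [0,0,0],"translation": [0,0,0],"hand": 1},{"rotation": [0,0,0],"translation": [0,0,0],"hand": 1}]'

```text
time_s: 37.05
position: [0.4774, 0.3211, 0.0752]
ee_rot: [[0.001, 1.0, 0.001], [1.0, -0.001, 0.0], [0.0, 0.001, -1.0]]
force: [-0.5, 0.1, 0.1]
opening: 1.004
```

>>> move_arm --newtons 40 --rows '[{"rotation": [0,0,0],"translation": [0,0,0],"hand": -1},{"rotation": [0,0,0],"translation": [0,0,0],"hand": -1},{"rotation": [0,0,0],"translation": [0,0,0],"hand": -1},{"rotation": [0,0,0],"translation": [0,0,0],"hand": -1},{"rotation": [0,0,0],"translation": [0,0,0],"hand": -1},{"rotation": [0,0,0],"translation": [0,0,0],"hand": -1},{"rotation": [0,0,0],"translation": [0,0,0],"hand": -1},{"rotation": [0,0,0],"translation": [0,0,0],"hand": -1}]'

```text
time_s: 37.72
position: [0.4765, 0.3215, 0.0745]
ee_rot: [[-0.0, 1.0, 0.0], [1.0, 0.0, -0.0], [-0.0, 0.0, -1.0]]
force: [-0.7, -1.8, 3.6]
opening: 0.622
```

>>> move_arm --newtons 50 --rows '[{"rotation": [0,0,0],"translation": [0,0,-12],"hand": -1},{"rotation": [0,0,0],"translation": [0,0,-28],"hand": -1},{"rotation": [0,0,0],"translation": [-10,0,-32],"hand": -1},{"rotation": [0,0,0],"translation": [-25,0,-22],"hand": -1},{"rotation": [0,0,0],"translation": [-35,0,-8],"hand": -1},{"rotation": [0,0,0],"translation": [-36,0,0],"hand": -1},{"rotation": [0,0,0],"translation": [-36,0,0],"hand": -1},{"rotation": [0,0,0],"translation": [-36,0,0],"hand": -1}]'

```text
time_s: 38.38
position: [0.4755, 0.1427, 0.1758]
ee_rot: [[-0.001, 1.0, -0.001], [1.0, 0.001, 0.0], [0.0, -0.001, -1.0]]
force: [0.6, 0.5, -4.5]
opening: 0.617
```

>>> move_arm --rows '[{"rotation": [0,0,0],"translation": [-36,0,0],"hand": -1},{"rotation": [0,0,0],"translation": [-36,0,0],"hand": -1},{"rotation": [0,0,0],"translation": [-36,0,0],"hand": -1},{"rotation": [0,0,0],"translation": [-36,3,0],"hand": -1},{"rotation": [0,0,0],"translation": [-34,10,0],"hand": -1},{"rotation": [0,0,0],"translation": [-30,20,0],"hand": -1},{"rotation": [0,0,0],"translation": [-20,28,0],"hand": -1},{"rotation": [0,0,0],"translation": [-10,34,0],"hand": -1}]'

```text
time_s: 39.05
position: [0.5709, -0.0972, 0.1755]
ee_rot: [[0.003, 1.0, -0.002], [1.0, -0.003, -0.0], [-0.0, -0.002, -1.0]]
force: [0.2, -0.7, -2.9]
opening: 0.622
```

>>> move_arm --rows '[{"rotation": [0,0,0],"translation": [0,35,0],"hand": -1},{"rotation": [0,0,0],"translation": [0,32,0],"hand": -1},{"rotation": [0,0,0],"translation": [0,20,0],"hand": -1},{"rotation": [0,0,0],"translation": [0,8,0],"hand": -1},{"rotation": [0,0,0],"translation": [0,0,0],"hand": -1},{"rotation": [0,0,0],"translation": [0,0,0],"hand": -1}]'

```text
time_s: 39.55
position: [0.6653, -0.0937, 0.1749]
ee_rot: [[-0.001, 1.0, -0.003], [1.0, 0.001, 0.001], [0.001, -0.003, -1.0]]
force: [-0.7, -0.0, -3.7]
opening: 0.618
```

>>> move_arm --rows '[{"rotation": [0,0,0],"translation": [-1.5,2,20],"hand": -1},{"rotation": [0,0,0],"translation": [0,0,30],"hand": -1},{"rotation": [0,0,0],"translation": [0,0,25],"hand": -1},{"rotation": [0,0,0],"translation": [0,0,12],"hand": -1},{"rotation": [0,0,0],"translation": [0,0,2],"hand": -1},{"rotation": [0,0,0],"translation": [0,0,0],"hand": -1},{"rotation": [0,0,0],"translation": [0,0,0],"hand": -1}]'

```text
time_s: 40.13
position: [0.6692, -0.096, 0.0891]
ee_rot: [[-0.0, 1.0, 0.002], [1.0, 0.0, -0.001], [-0.001, 0.002, -1.0]]
force: [1.0, -0.8, -3.5]
opening: 0.621
```

>>> move_arm --rows '[{"rotation": [0,0,0],"translation": [0,0,4],"hand": -1},{"rotation": [0,0,0],"translation": [0,0,2],"hand": -1},{"rotation": [0,0,0],"translation": [0,0,1],"hand": -1},{"rotation": [0,0,0],"translation": [0,0,1],"hand": -1},{"rotation": [0,0,0],"translation": [0,0,0],"hand": -1},{"rotation": [0,0,0],"translation": [0,0,0],"hand": -1}]'

```text
time_s: 40.63
position: [0.6691, -0.0958, 0.0805]
ee_rot: [[-0.0, 1.0, 0.002], [1.0, 0.0, -0.0], [-0.0, 0.002, -1.0]]
force: [-1.4, 1.2, 4.3]
opening: 0.622
```

>>> move_arm --rows '[{"rotation": [0,0,0],"translation": [0,0,-1],"hand": 1},{"rotation": [0,0,0],"translation": [0,0,0],"hand": 1},{"rotation": [0,0,0],"translation": [0,0,0],"hand": 1},{"rotation": [0,0,0],"translation": [0,0,-5],"hand": 1},{"rotation": [0,0,0],"translation": [0,0,-25],"hand": 1},{"rotation": [0,0,0],"translation": [0,0,-35],"hand": 1},{"rotation": [0,0,0],"translation": [0,0,-40],"hand": 1},{"rotation": [0,0,0],"translation": [10,-4,-40],"hand": 1}]'

```text
time_s: 41.3
position: [0.6643, -0.0871, 0.2262]
ee_rot: [[0.001, 1.0, -0.001], [1.0, -0.001, -0.001], [-0.001, -0.001, -1.0]]
force: [-0.2, -0.4, 0.8]
opening: 1.0
```

>>> move_arm --rows '[{"rotation": [0,0,0],"translation": [28,-8,-40],"hand": 1},{"rotation": [0,0,0],"translation": [38,-8,-16],"hand": 1},{"rotation": [0,0,0],"translation": [38,-8,0],"hand": 1},{"rotation": [0,0,0],"translation": [38,-8,0],"hand": 1},{"rotation": [0,0,0],"translation": [38,-8,0],"hand": 1},{"rotation": [0,0,0],"translation": [38,-8,0],"hand": 1},{"rotation": [0,0,0],"translation": [38,-8,0],"hand": 1},{"rotation": [0,0,0],"translation": [38,-8,0],"hand": 1}]'

```text
time_s: 41.97
position: [0.601, 0.2053, 0.2753]
ee_rot: [[-0.0, 1.0, 0.001], [1.0, 0.0, 0.0], [0.0, 0.001, -1.0]]
force: [-0.2, 0.2, 0.2]
opening: 0.998
```

>>> move_arm --rows '[{"rotation": [0,0,0],"translation": [38,-8,0],"hand": 1},{"rotation": [0,0,0],"translation": [38,-8,0],"hand": 1},{"rotation": [0,0,0],"translation": [25,-4,0],"hand": 1},{"rotation": [0,0,0],"translation": [11,-1,0],"hand": 1},{"rotation": [0,0,0],"translation": [0,0,0],"hand": 1},{"rotation": [0,0,0],"translation": [0,0,0],"hand": 1},{"rotation": [0,0,0],"translation": [0,0,0],"hand": 1}]'

```text
time_s: 42.55
position: [0.5813, 0.3139, 0.2748]
ee_rot: [[0.001, 1.0, 0.0], [1.0, -0.001, -0.001], [-0.001, 0.0, -1.0]]
force: [0.2, 0.4, 0.1]
opening: 0.999
```

>>> move_arm --rows '[{"rotation": [0,0,0],"translation": [6,-1,15],"hand": 1},{"rotation": [0,0,0],"translation": [0,0,30],"hand": 1},{"rotation": [0,0,0],"translation": [0,0,35],"hand": 1},{"rotation": [0,0,0],"translation": [0,0,16],"hand": 1},{"rotation": [0,0,0],"translation": [0,0,6],"hand": 1},{"rotation": [0,0,0],"translation": [0,0,0],"hand": 1},{"rotation": [0,0,0],"translation": [0,0,0],"hand": 1},{"rotation": [0,0,0],"translation": [0,0,0],"hand": 0}]'

```text
time_s: 43.22
position: [0.5812, 0.3212, 0.175]
ee_rot: [[0.001, 1.0, 0.003], [1.0, -0.001, 0.001], [0.001, 0.003, -1.0]]
force: [-0.7, 0.4, 0.0]
opening: 0.963
```

>>> move_arm --newtons 40 --rows '[{"rotation": [0,0,0],"translation": [0,0,0],"hand": -1},{"rotation": [0,0,0],"translation": [0,0,0],"hand": -1},{"rotation": [0,0,0],"translation": [0,0,0],"hand": -1},{"rotation": [0,0,0],"translation": [0,0,0],"hand": -1},{"rotation": [0,0,0],"translation": [0,0,0],"hand": -1},{"rotation": [0,0,0],"translation": [0,0,0],"hand": -1},{"rotation": [0,0,0],"translation": [0,0,0],"hand": -1},{"rotation": [0,0,0],"translation": [0,0,0],"hand": -1}]'

```text
time_s: 43.88
position: [0.5797, 0.3216, 0.1728]
ee_rot: [[-0.0, 1.0, -0.0], [1.0, 0.0, -0.0], [-0.0, -0.0, -1.0]]
force: [-0.2, -0.0, -0.6]
opening: 0.407
```

>>> move_arm --rows '[{"rotation": [0,0,0],"translation": [0,0,0],"hand": -1},{"rotation": [0,0,0],"translation": [0,0,0],"hand": -1},{"rotation": [0,0,0],"translation": [0,0,0],"hand": -1},{"rotation": [0,0,0],"translation": [0,0,0],"hand": -1},{"rotation": [0,0,0],"translation": [0,0,0],"hand": -1},{"rotation": [0,0,0],"translation": [0,0,0],"hand": -1}]'

```text
time_s: 44.38
position: [0.5797, 0.3214, 0.1728]
ee_rot: [[-0.0, 1.0, -0.0], [1.0, 0.0, -0.0], [-0.0, -0.0, -1.0]]
force: [0.5, -0.8, 0.4]
opening: 0.323
```

>>> move_arm --newtons 50 --rows '[{"rotation": [0,0,0],"translation": [0,0,-15],"hand": -1},{"rotation": [0,0,0],"translation": [0,0,-30],"hand": -1},{"rotation": [0,0,0],"translation": [0,0,-38],"hand": -1},{"rotation": [0,0,0],"translation": [-10,0,-36],"hand": -1},{"rotation": [0,0,0],"translation": [-20,0,-11],"hand": -1},{"rotation": [0,0,0],"translation": [-30,0,0],"hand": -1},{"rotation": [0,0,0],"translation": [-36,0,0],"hand": -1},{"rotation": [0,0,0],"translation": [-36,0,0],"hand": -1}]'

```text
time_s: 45.05
position: [0.579, 0.189, 0.302]
ee_rot: [[-0.002, 1.0, -0.001], [1.0, 0.002, 0.0], [0.0, -0.001, -1.0]]
force: [0.7, 0.2, -4.8]
opening: 0.326
```

>>> move_arm --rows '[{"rotation": [0,0,0],"translation": [-36,0,0],"hand": -1},{"rotation": [0,0,0],"translation": [-36,0,0],"hand": -1},{"rotation": [0,0,0],"translation": [-36,2,0],"hand": -1},{"rotation": [0,0,0],"translation": [-36,2,0],"hand": -1},{"rotation": [0,0,0],"translation": [-36,2,0],"hand": -1},{"rotation": [0,0,0],"translation": [-24,0,0],"hand": -1},{"rotation": [0,0,0],"translation": [-11,0,0],"hand": -1},{"rotation": [0,0,0],"translation": [0,0,0],"hand": -1}]'

```text
time_s: 45.72
position: [0.5855, -0.0279, 0.3017]
ee_rot: [[0.003, 1.0, -0.002], [1.0, -0.003, -0.0], [-0.0, -0.002, -1.0]]
force: [-0.4, -1.0, -5.0]
opening: 0.321
```

>>> move_arm --rows '[{"rotation": [0,0,0],"translation": [0,0,15],"hand": -1},{"rotation": [0,0,0],"translation": [0,0,15],"hand": -1},{"rotation": [0,0,0],"translation": [0,0,0],"hand": -1},{"rotation": [0,0,0],"translation": [0,0,0],"hand": -1},{"rotation": [0,0,0],"translation": [0,0,0],"hand": -1}]'

```text
time_s: 46.13
position: [0.586, -0.0243, 0.2734]
ee_rot: [[-0.002, 1.0, 0.0], [1.0, 0.002, 0.0], [0.0, 0.0, -1.0]]
force: [0.2, -0.5, -3.6]
opening: 0.324
```

Down from 0.273 to about 0.184.

>>> move_arm --rows '[{"rotation": [0,0,0],"translation": [-1.5,0,15],"hand": -1},{"rotation": [0,0,0],"translation": [0,0,25],"hand": -1},{"rotation": [0,0,0],"translation": [0,0,25],"hand": -1},{"rotation": [0,0,0],"translation": [0,0,16],"hand": -1},{"rotation": [0,0,0],"translation": [0,0,7],"hand": -1},{"rotation": [0,0,0],"translation": [0,0,0],"hand": -1},{"rotation": [0,0,0],"translation": [0,0,0],"hand": -1},{"rotation": [0,0,0],"translation": [0,0,0],"hand": -1}]'

```text
time_s: 46.8
position: [0.5871, -0.027, 0.1868]
ee_rot: [[-0.0, 1.0, 0.003], [1.0, 0.0, -0.001], [-0.001, 0.003, -1.0]]
force: [0.6, 0.6, -4.3]
opening: 0.325
```

>>> move_arm --rows '[{"rotation": [0,0,0],"translation": [1,-1,4],"hand": -1},{"rotation": [0,0,0],"translation": [0,0,2],"hand": -1},{"rotation": [0,0,0],"translation": [0,0,1],"hand": -1},{"rotation": [0,0,0],"translation": [0,0,1],"hand": -1},{"rotation": [0,0,0],"translation": [0,0,0],"hand": -1},{"rotation": [0,0,0],"translation": [0,0,0],"hand": -1}]'

```text
time_s: 47.3
position: [0.5857, -0.0262, 0.1787]
ee_rot: [[-0.0, 1.0, 0.003], [1.0, 0.0, -0.001], [-0.001, 0.003, -1.0]]
force: [-1.7, 0.2, 6.8]
opening: 0.328
```

Contact. Release, rise, then retreat for the final check.

>>> move_arm --rows '[{"rotation": [0,0,0],"translation": [0,0,-1],"hand": 1},{"rotation": [0,0,0],"translation": [0,0,0],"hand": 1},{"rotation": [0,0,0],"translation": [0,0,0],"hand": 1},{"rotation": [0,0,0],"translation": [0,0,0],"hand": 1},{"rotation": [0,0,0],"translation": [0,0,-15],"hand": 1},{"rotation": [0,0,0],"translation": [0,0,-35],"hand": 1},{"rotation": [0,0,0],"translation": [0,0,-40],"hand": 1},{"rotation": [0,0,0],"translation": [5,5,-40],"hand": 1}]'

```text
time_s: 47.97
position: [0.5887, -0.0213, 0.3086]
ee_rot: [[0.001, 1.0, -0.003], [1.0, -0.001, 0.0], [0.0, -0.003, -1.0]]
force: [2.0, -0.4, 0.9]
opening: 0.849
```

>>> move_arm --rows '[{"rotation": [0,0,0],"translation": [8,14,-16],"hand": 1},{"rotation": [0,0,0],"translation": [0,0,0],"hand": 1},{"rotation": [0,0,0],"translation": [0,0,0],"hand": 1},{"rotation": [0,0,0],"translation": [0,0,0],"hand": 1},{"rotation": [0,0,0],"translation": [0,0,0],"hand": 1}]'

```text
time_s: 48.38
position: [0.6026, -0.013, 0.3217]
ee_rot: [[-0.0, 1.0, -0.004], [1.0, 0.0, 0.001], [0.001, -0.004, -1.0]]
force: [0.0, -0.5, -0.5]
opening: 0.998
```

```bash
python3 snap.py w6; python3 - <<'E'
from h import *
o=[]
for n,(y,x) in {"scene":(115,110),"side":(115,190)}.items():
    im=manip.grab_frame(n)[:,:,::-1]; cv2.imwrite(f"pics/{n}6.png",im)
    b=cv2.imread(f"pics/{n}0.png")
    o.append(np.hstack([cv2.resize(q[y:y+150,x:x+200],(400,300),interpolation=cv2.INTER_CUBIC) for q in (b,im)]))
cv2.imwrite("pics/c6.png",np.vstack(o))
E
```

```text
[ 0.6026 -0.013   0.3217]
```

View pics/w6b.png

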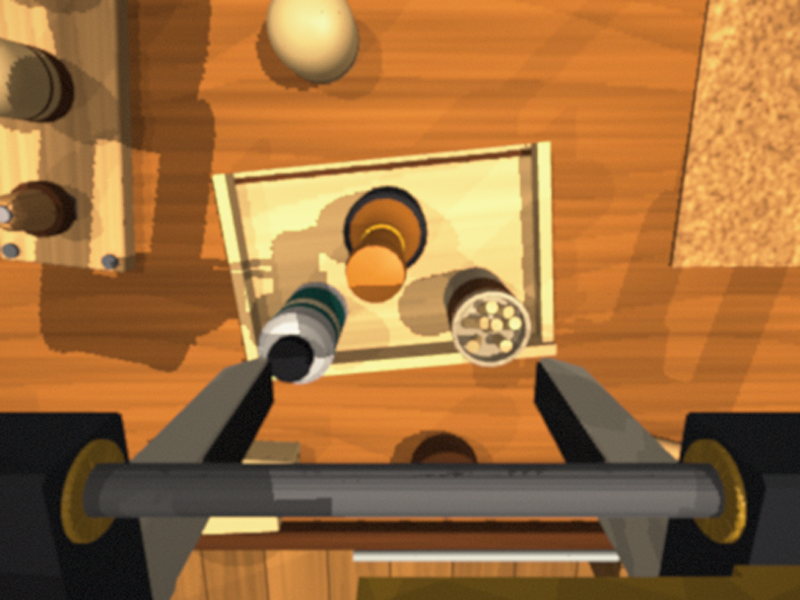

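View pics/c6.png

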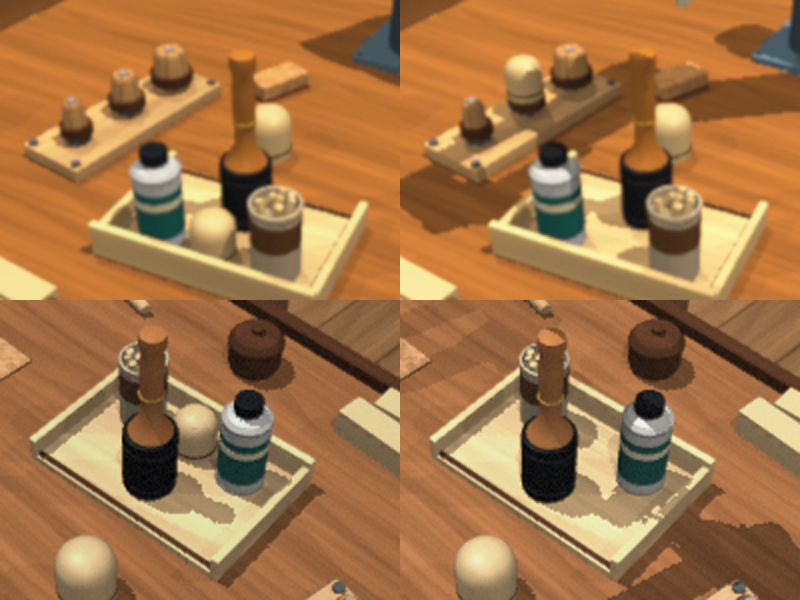

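```bash
python3 - <<'E'
from h import *
z=np.load("w6.npz"); c=(z["K"],z["W"]); f=lambda x,y:(x/1.5625-.2,y/1.5625-.2)
print("crock",onz(c,f(491,328.5),.114).round(4),"tin",onz(c,f(290.5,357.5),.142).round(4),"mallet",onz(c,f(376,272.5),.246).round(4))
for n in ["side","scene"]:
  b=cam(n); o=-b[1][:3,:3].T@b[1][:3,3]; sp=np.array([.4676,-.314,0]); d=(o-sp)[:2]; d/=np.linalg.norm(d)
  for rim in (.052,.059):
    p=sp+[d[0]*.028,d[1]*.028,rim+.010]; print(n,rim,"line front px",proj(b,p).round(1))
o=[]
for n,(y,x) in {"scene":(135,150),"side":(275,305)}.items():
    im=cv2.imread(f"pics/{n}5.png")[y:y+50,x:x+50]; o.append(cv2.resize(im,(400,400),interpolation=cv2.INTER_NEAREST))
cv2.imwrite("pics/c7.png",np.hstack(o))
s=manip.read_state();print(s["time_s"],np.abs(s["qd"]).max())
E
```

```text
crock [0.6521 0.0539 0.114 ] tin [ 0.6649 -0.096   0.142 ] mallet [ 0.5792 -0.0272  0.246 ]
side 0.052 line front px [322.9 312.2]
side 0.059 line front px [323.2 310.4]
scene 0.052 line front px [172.6 163.4]
scene 0.059 line front px [172.4 161.4]
48.5333 0.012964340952781494
```

View pics/c7.png

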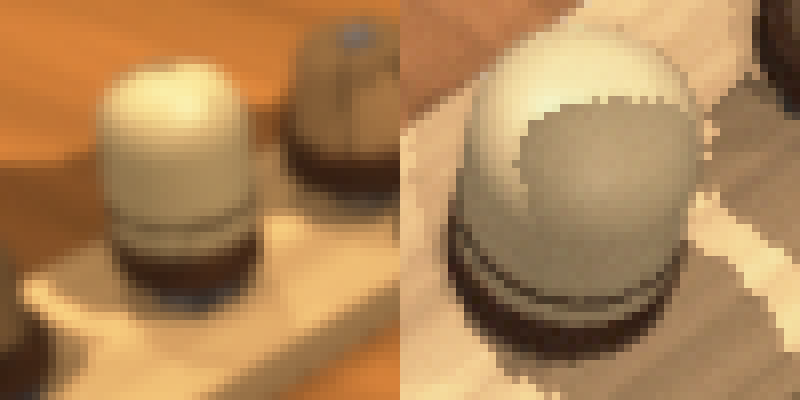

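The side-camera line at row 312.5 and the scene-camera line at row 163.7 both match a fully seated rim (312.2 and 163.4). All three objects are back, so I'm handing in.

```bash
python3 - <<'E'
from cell import manip
print(manip.job_done())
E
```

```text
the job is handed in; nothing more can be done
None
```

I moved the mallet, tin and crock to the cork mat and pressed the birch half onto the middle spigot. I then put the crock, tin and mallet back where they stood in the tray. The job was handed in at about 48.5 s of the 144 s allowed; no verdict was reported.

**Half on the spigot:** it met a rigid stop at the predicted height; 2 mm more of commanded press (up to 28 N) moved it only 0.1 mm. After I let go, the dark line on the half appeared within about 0.3 px of its fully seated position in both fixed cameras. Unseated by 7 mm, it would have been about 2 px off. It looked upright in all views.

**Crock, tin and mallet:** all three stood upright in the final pictures. The crock and tin measured within about 1 mm of their starting positions.

**One small disagreement:** the top of the mallet measured about 4–5 mm from where it was at the start. The gripper let it go within about 1 mm of its starting point, so this may be a slight lean (about 0.02 rad) or measuring error, and it is well inside the limits.

The bigger half looked unmoved, and the arm was clear of everything at the end.

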